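# Shim the rocking microscope

### The arm

A 6-joint arm with a two-finger parallel gripper is mounted at the origin on the work surface. World frame = base frame: x ahead of the robot, y to its left, z up, the work surface at z = 0. Lengths are in mm, angles in rad, forces in N, time in s.
With the tool pointing down it reaches from about 350 to 875 mm from the base axis. Payload 4.2 kg.
Tool frame: the origin (TCP) lies between the finger pads; the fingertips stand 19 mm ahead of it and the grasp point (between the pads) is the TCP; y points along the fingers, z is the direction in which the jaws open and shut, and the axes are right-handed (so a half turn about y gives the same grasp; the last joint's range is limited). The gripper opens to 85 mm and grips with 20 to 120 N. Pads are 22 mm wide; open, the fingers measure 114 mm over their backs; the gripper's body (76 mm by 85 mm) begins 54 mm behind the grasp point. The pads swing forward as they close: fully open they stand 13 mm farther back than shut.
Start: joints at [-0.856, 0.385, 0.008, 0, -1.194, -0.259], TCP at [275.124, -561.165, 250.312] pointing down, gripper open.
Joint ranges: [-3.14, 3.14], [-1.21, 2.06], [-1.07, 1.41], [-3.16, 2.05], [-2.99, -0.16], [-3.1, 3.1]. Speed limits (rad/s): [2.79, 2.79, 3.14, 3.14, 3.14, 3.14].

### API

Orientations are given as a unit quaternion [x, y, z, w].
In Python, from bench import arm gives the robot as it stands.
- The arm moves only by the shell command python3 -m inch 'ROWS'. ROWS is JSON, a list of rows, each a list of 7 numbers: the opening, from 0 (shut) to 1 (fully open), then the shift along the tool's x, y, z in cm, then the turn, a rotation vector about the tool's x, y, z in degrees. A call has 1 to 20 rows; each row is the pose to reach, as a shift and turn from the pose commanded when the call began, along the tool's axes at that moment; what a row does not reach only later rows make up. A row lasts 1/12 s, in which the tool goes at most 41.7 mm and 7.16 degrees, less where a joint would pass 70% of its speed; a pose out of reach is approached as far as the arm can. A call with a gripper value outside its range is refused whole. The fingers move at their own pace and stop on an object; the grip force is fixed at half the most. Time passes only in rows, so rows that repeat a pose let the fingers close. It gives the time, the measured TCP pose, the force and the opening at its end, in the units of the state.
- arm.read_state(): the state, without advancing time (a new reading comes with each control period).
- arm.get_image(name): name is "scene" or "top" or "wrist"; returns the picture (480x640x3 uint8, red, green, blue); there is no depth.
- arm.camera_params(name): a dict with "fx", "fy", "cx", "cy" (pixels), "rvec" (rotation vector, rad) and "tvec" (3), from world to camera coordinates, as OpenCV has them. Camera axes: x right, y down, z forward; pixel columns grow to the right and rows downward; lengths in mm; the calibration is good to about 2 mm. A picture is of the moment at which its call begins: read the wrist's pose just before it. camera_params takes no time and is no camera call; for the wrist camera it gives the pose at the moment of the call.
- arm.job_done(): hands the job in, once; it reports no verdict.
Trained networks look in the newest picture that a camera, given by its name, has taken for a name from the list of things; names that differ only in an ending like _2 or _b are one class to them, and where a whole thing is asked for, a point or a joint stands for the part that bears it (a point fixed in the world has none). Each returns a list of dicts, best first, with "conf" (0 to 1); they miss things now and then, are a little off and sometimes report something else, mostly with a low value. They report only what shows in the picture. A call takes as long as a camera call. They do not tell look-alikes from the thing itself.
- arm.masks_of(label, camera): "mask" (480x640 bool, what is visible of it) and "extent" ([left, top, width, height] in pixels, round what is visible of it).
The state is a dict: "clock": time; "joints": joint angles; "joint_vel": joint speeds; "joint_efforts": joint torques, N m; "position": TCP position; "ee_rot": TCP orientation; "contact_force": force on the tool from outside, world axes, zero at the start; "wrist_torque": the same for the moment, N m; "gripper_width": finger opening in mm.
Only numpy, scipy, OpenCV 4.12 (cv2) and the standard library are available. Lean on these libraries where they do the work, as an engineer would, in place of code of your own. Each camera call takes 0.05 s, during which the arm holds its last target.

### The job

The inspection microscope rocks because its far right levelling foot, as seen from the robot, is too short and hangs clear of the table. Slide the steel shims lying on the right under that foot one by one, stacked flat on top of one another with the foot well over each of them, until there is no room for another, without shoving the microscope. Then press down on the ear above that foot, firmly but not hard, to check that the microscope no longer rocks, and let go.

Things in the scene. Friction and masses are not known exactly. Their poses are not given: they have to be found in the camera images.
- scope: white microscope, about 3 kg, standing loose. Base 190 x 180 mm, top 58 mm up, an ear with a round foot at each corner; column and head (285 mm tall) on its +y half, head reaching to y = -40 mm. Origin at table level midway between the feet (x = +-120, y = +-110 mm), z up. The foot at (+120, -110), far from the robot, on its right, is short; 2.5 N down on it tips the microscope
- short_foot (a point): centre of the underside of the short foot, 17.5 mm above the table at the start: room for two 8 mm shims with 1.5 mm to spare. The foot is a black disc 28 mm in diameter (its lower edge bevelled 3 mm), 8 mm high, on a 14 mm stem; open to the -y and +x sides of the microscope. Axes as the microscope
- ear_top (a point): top of the round ear (36 mm diameter) right above the short foot, 51 mm above the table: the place to press; a check of 5 to 15 N, held for half a second, is firm enough
- shim_a_mid (a point): one of three identical plain steel shims, flat plates 90 mm long (x), 40 mm wide (y) and 8 mm thick (z), 220 g, slightly rounded edges, lying flat and loose on the table right of the microscope; the point is the plate's centre, 4 mm above its underside
- shim_b_mid (a point): one of three identical plain steel shims, flat plates 90 mm long (x), 40 mm wide (y) and 8 mm thick (z), 220 g, slightly rounded edges, lying flat and loose on the table right of the microscope; the point is the plate's centre, 4 mm above its underside
- shim_c_mid (a point): one of three identical plain steel shims, flat plates 90 mm long (x), 40 mm wide (y) and 8 mm thick (z), 220 g, slightly rounded edges, lying flat and loose on the table right of the microscope; the point is the plate's centre, 4 mm above its underside
Mind the look-alikes: they are no part of the job. Leave any green or red look-alike of the part that bears shim_a_mid alone. What is shaped like the part that bears shim_b_mid but yellow is not meant.

How it is judged:
By the outcome, as a careful person would: the job done as asked, in the order asked, and still so for the second after the job is handed in, with the robot touching nothing.
It also fails if it takes over 67 s, if anything falls off the work surface, if the arm or the gripper's body presses on something with over 40 N, if the wrist force passes 120 N, or if a joint passes its speed limit or range.

## Working session

There is one attempt and no reset: what is moved stays moved. The work goes in short steps, Python scripts to look and compute and a shell command to move; the robot and the scene stay as the last step left them, time stands still between calls to the robot, and variables do not carry over. Pictures are saved under pics/ and viewed, and the job is handed in when it is done.

```bash
ls; mkdir -p pics
python3 - <<'E'
from bench import arm
import cv2
s=arm.read_state();print(s)
for n in("scene","top","wrist"):
    im=arm.get_image(n);cv2.imwrite(f"pics/{n}0.png",im[:,:,::-1]);print(n,arm.camera_params(n))
E
```

```text
pics
{'clock': 0.0, 'joints': array([-8.56411158e-01,  3.85536024e-01,  6.58479730e-03, -5.02949525e-04,
       -1.19398781e+00, -2.58626786e-01]), 'joint_vel': array([-8.68111983e-04,  2.10694233e-04,  3.44371224e-05, -3.70584863e-04,
       -1.14462114e-04, -7.92515275e-04]), 'joint_efforts': array([ 6.79536879e-05, -3.92289448e+01,  1.88398075e+01,  4.18609858e+00,
       -4.74452216e-03, -1.06429511e-05]), 'position': array([ 274.87407919, -560.68726003,  249.21728909]), 'ee_rot': array([-0.68809391, -0.15947184,  0.15988803,  0.68958779]), 'contact_force': array([ 0.74245893,  0.19484595, -0.51712935]), 'wrist_torque': array([-0.01396972, -0.03955142,  0.02300697]), 'gripper_width': 85.53722906285056}
scene {'fx': 455.6499070024001, 'fy': 455.6499070024001, 'cx': 316.20315510411103, 'cy': 233.14578765247052, 'rvec': array([ 1.05597214,  2.41749541, -1.01386075]), 'tvec': array([ 435.9406491 , -238.22083231, 1194.67408079])}
top {'fx': 590.7513158903556, 'fy': 590.7513158903556, 'cx': 321.1741190881442, 'cy': 229.8675193421872, 'rvec': array([ 2.09480106, -2.14916579,  0.14457595]), 'tvec': array([-12.80026885, 592.95219315, 977.77249104])}
wrist {'fx': 422.2738463744639, 'fy': 422.2738463744639, 'cx': 321.6849782236974, 'cy': 238.2370842343744, 'rvec': array([-1.57015045, -2.5162884 , -0.3714716 ]), 'tvec': array([623.93160485, -38.06928205, 379.86539916])}
```

View pics/scene0.png

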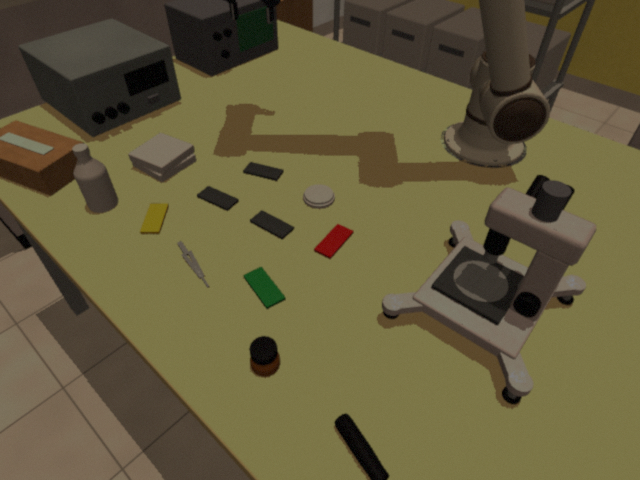

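View pics/top0.png

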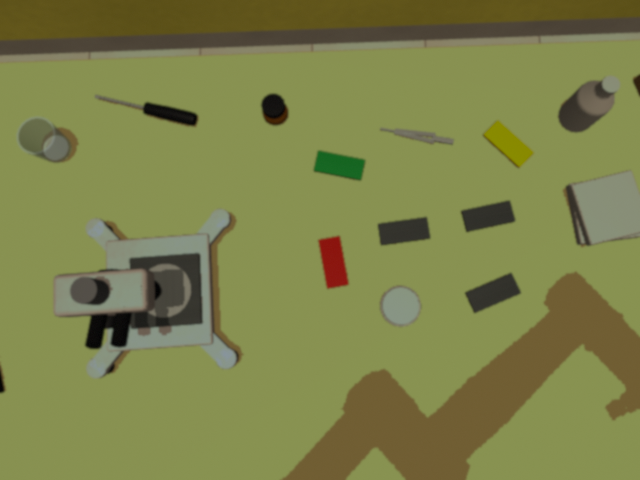

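View pics/wrist0.png

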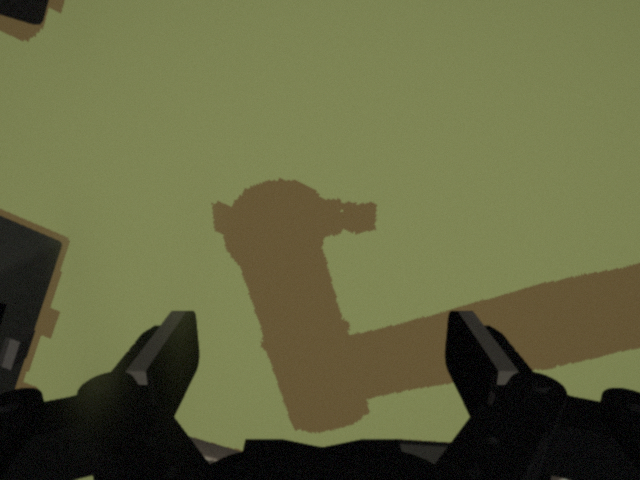

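The top view shows three dark shims at (404,231), (488,216) and (493,293). The look-alikes are red (334,262), green (340,165) and yellow (508,144). The short foot's ear is at (219,220), on the far right.

```bash
cat > h.py <<'E'
import numpy as np, cv2
from scipy.spatial.transform import Rotation as R
from bench import arm
def cam(n):
    p=arm.camera_params(n);K=np.array([[p['fx'],0,p['cx']],[0,p['fy'],p['cy']],[0,0,1.]])
    return K,cv2.Rodrigues(p['rvec'])[0],np.array(p['tvec']).reshape(3)
def ray(c,uv):
    K,r,t=c;d=r.T@np.linalg.inv(K)@np.array([uv[0],uv[1],1.]);return -r.T@t,d
def atz(c,uv,z):
    o,d=ray(c,uv);return o+d*(z-o[2])/d[2]
def tri(c1,u1,c2,u2):
    A=[];b=[]
    o1,d1=ray(c1,u1);o2,d2=ray(c2,u2)
    s=np.linalg.lstsq(np.c_[d1,-d2],o2-o1,rcond=None)[0]
    p,q=o1+s[0]*d1,o2+s[1]*d2;return (p+q)/2,np.linalg.norm(p-q)
def proj(c,X):
    K,r,t=c;q=K@(r@np.asarray(X,float)+t);return q[:2]/q[2]
def rect(mask):
    cs,_=cv2.findContours(mask.astype(np.uint8),cv2.RETR_EXTERNAL,cv2.CHAIN_APPROX_NONE)
    return cv2.minAreaRect(max(cs,key=cv2.contourArea))
E
python3 - <<'E'
from h import *
T=cam("top");S=cam("scene")
res={}
for n,c in(("top",T),("scene",S)):
    im=arm.get_image(n)
    for d in arm.masks_of("shim_a_mid",n):
        m=d['mask'];ys,xs=np.nonzero(m);col=im[m].mean(0)
        ctr=(xs.mean(),ys.mean());print(n,round(d['conf'],2),np.round(ctr,1),col.round(),atz(c,ctr,8).round(1))
        if n=="top":
            b=cv2.boxPoints(rect(m));print('   ',[atz(c,p,8)[:2].round(0).tolist() for p in b])
    for lab in("short_foot","ear_top","scope"):
        for d in arm.masks_of(lab,n):
            print(lab,n,round(d['conf'],2),d['extent'])
im=arm.get_image("top");cv2.imwrite("pics/topc.png",cv2.resize(im[190:400,40:280,::-1],None,fx=3.2,fy=2.8))
E
```

```text
top 0.9 [339.4 164.4] [ 32. 103.  37.] [720.3 -63.3   8. ]
    [[711.0, -15.0], [752.0, -25.0], [729.0, -112.0], [689.0, -102.0]]
top 0.8 [333.6 261.7] [138.  34.  21.] [540.9 -47.9   8. ]
    [[583.0, -20.0], [590.0, -61.0], [500.0, -76.0], [493.0, -35.0]]
top 0.78 [403.9 230.2] [54. 54. 45.] [ 594.4 -175.7    8. ]
    [[609.0, -129.0], [619.0, -219.0], [579.0, -222.0], [570.0, -133.0]]
top 0.67 [493.1 291.9] [54. 54. 45.] [ 480.1 -327.     8. ]
    [[481.0, -277.0], [515.0, -363.0], [478.0, -376.0], [445.0, -291.0]]
short_foot top 0.79 [53.4, 209.3, 183.2, 170.9]
scope top 0.75 [52.2, 206.0, 189.2, 170.4]
scene 0.95 [271.6 224.7] [43. 40. 31.] [ 598.3 -168.4    8. ]
scene 0.86 [333.6 241.7] [113.  23.  16.] [547.3 -40.2   8. ]
scene 0.79 [264.6 287.6] [28. 75. 29.] [722.4 -55.1   8. ]
short_foot scene 0.83 [381.8, 174.5, 213.4, 229.8]
ear_top scene 0.83 [379.5, 176.2, 218.3, 226.8]
scope scene 0.56 [382.6, 174.5, 213.5, 230.2]
```

Run:
```python
from h import *
im=arm.get_image("scene");cv2.imwrite("pics/scc.png",cv2.resize(im[210:410,370:600,::-1],None,fx=3,fy=3,interpolation=2))
```

```text
(no output)
```

View pics/topc.png

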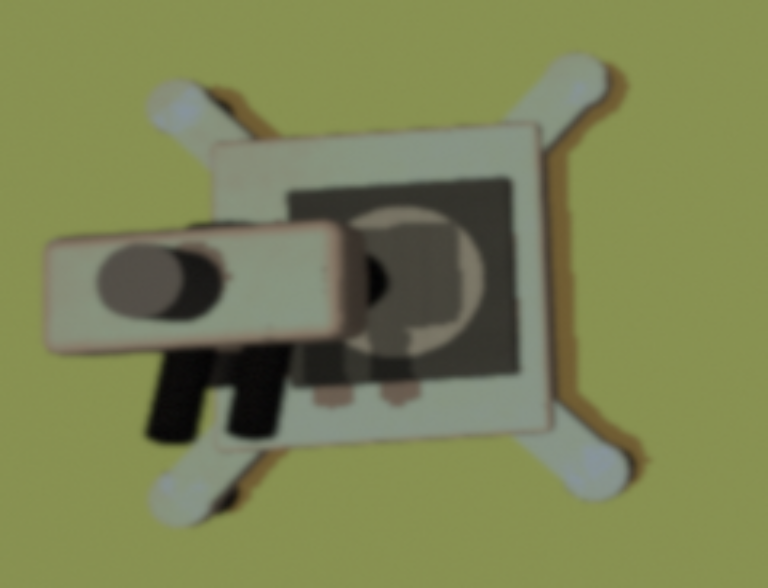

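View pics/scc.png

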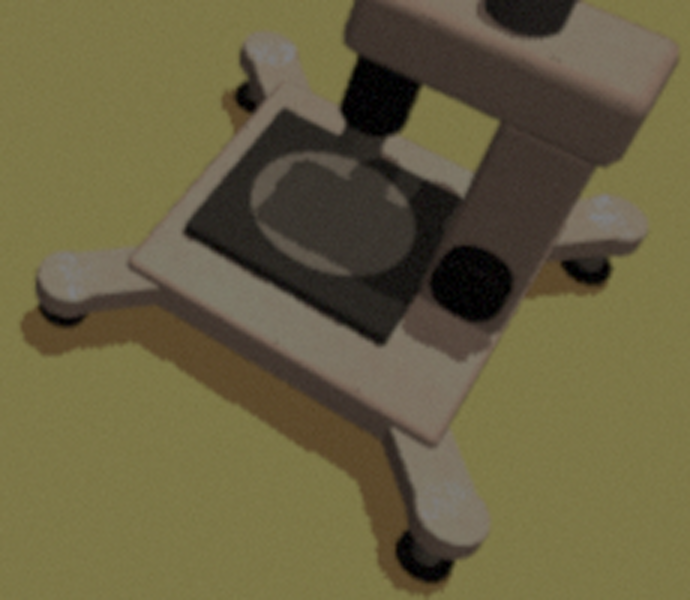

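Run:
```python
from h import *
from scipy.optimize import least_squares
T=cam("top");S=cam("scene")
L=[(120,-110),(120,110),(-120,110),(-120,-110)]
tp=[(220.9,219.6),(95.3,228.2),(96.3,367.9),(226.3,357.9)]
for p in tp: print(atz(T,p,51).round(1))
f=lambda v:np.concatenate([proj(T,[v[0]+np.cos(v[2])*a-np.sin(v[2])*b,v[1]+np.sin(v[2])*a+np.cos(v[2])*b,v[3]])-u for (a,b),u in zip(L,tp)])
s=least_squares(f,[450,250,0,51]);v=s.x;print(v,f(v).round(1))
for (a,b) in L:
    X=[v[0]+np.cos(v[2])*a-np.sin(v[2])*b,v[1]+np.sin(v[2])*a+np.cos(v[2])*b,51];print(np.round(X,1),proj(S,X).round(1))
for t,sc in(((339.4,164.4),(264.6,287.6)),((333.6,261.7),(333.6,241.7)),((403.9,230.2),(271.6,224.7)),((220.9,219.6),(392.7,300.7))): print(tri(T,t,S,sc))
```

```text
[615.2 146.8  51. ]
[606.2 368.4  51. ]
[366.6 357.1  51. ]
[378.4 136.5  51. ]
[4.91683834e+02 2.52478060e+02 4.65388441e-02 5.01064346e+01] [-0.7 -0.7  0.5 -0.1  0.4 -0.1 -0.2  0.9]
[616.7 148.2  51. ] [391.9 299.9]
[606.4 367.9  51. ] [519.4 378.6]
[366.7 356.8  51. ] [574.3 280.9]
[376.9 137.   51. ] [459.4 224.8]
(array([720.5019784 , -61.44391248,   1.49133021]), np.float64(4.827337496785422))
(array([541.15207528, -46.79739623,  -1.02278326]), np.float64(2.3189204333562166))
(array([ 594.45160502, -175.26764309,    1.21483914]), np.float64(3.199289900633103))
(array([615.3175132 , 148.20867373,  47.81871491]), np.float64(1.7688770700477408))
```

```bash
cat >> h.py <<'E'
def goto(P,jaw,open_=None):
    """print shift (cm, tool axes) and turn (deg rotvec, tool axes) to reach TCP P with tool pointing down and jaw axis at world heading jaw (deg), nearest half turn"""
    s=arm.read_state();r=R.from_quat(s['ee_rot'])
    best=None
    for k in(0,180):
        a=np.radians(jaw+k);z=np.array([np.cos(a),np.sin(a),0]);y=np.array([0,0,-1.]);x=np.cross(y,z)
        q=R.from_matrix(np.c_[x,y,z]);rv=(r.inv()*q).as_rotvec(degrees=True)
        if best is None or np.linalg.norm(rv)<np.linalg.norm(best):best=rv
    print('shift cm',(r.inv().apply(np.array(P)-s['position'])/10).round(2),'turn',best.round(2))
def st():
    s=arm.read_state();m=R.from_quat(s['ee_rot']).as_matrix()
    print('t',round(s['clock'],2),'p',s['position'].round(1),'j',s['joints'].round(2),'w',round(s['gripper_width'],1),'F',s['contact_force'].round(1),'jawdeg',np.degrees(np.arctan2(m[1,2],m[0,2])).round(2),'down',m[:,1].round(3))
E
python3 - <<'E'
from h import *
st()
# shim a axis heading
T=cam("top")
for d in arm.masks_of("shim_a_mid","top"):
    b=cv2.boxPoints(rect(d['mask']));w=np.array([atz(T,p,6)[:2] for p in b]);e=[w[1]-w[0],w[2]-w[1]];l=max(e,key=np.linalg.norm);print(d['conf'],w.mean(0).round(1),np.degrees(np.arctan2(l[1],l[0])).round(1),[np.linalg.norm(q).round(1) for q in e])
goto([597,-200,140],-6)
E
```

```text
t 0.75 p [ 275.1 -561.2  250.3] j [-0.86  0.38  0.01 -0.   -1.19 -0.26] w 85.6 F [ 1.6  0.5 -0.5] jawdeg 116.11 down [ 0.  0. -1.]
0.91 [720.6 -63. ] -104.2 [np.float64(43.8), np.float64(92.6)]
0.74 [542.7 -47. ] -170.4 [np.float64(42.5), np.float64(92.6)]
0.56 [ 594.5 -175.7] -83.6 [np.float64(91.0), np.float64(41.6)]
shift cm [44.8  11.03 18.26] turn [  0.   -57.88  -0.  ]
```

```bash
python3 -m inch '[[1,44.8,11,18.3,0,-58,0],[1,44.8,11,18.3,0,-58,0],[1,44.8,11,18.3,0,-58,0],[1,44.8,11,18.3,0,-58,0],[1,44.8,11,18.3,0,-58,0],[1,44.8,11,18.3,0,-58,0],[1,44.8,11,18.3,0,-58,0],[1,44.8,11,18.3,0,-58,0],[1,44.8,11,18.3,0,-58,0],[1,44.8,11,18.3,0,-58,0],[1,44.8,11,18.3,0,-58,0],[1,44.8,11,18.3,0,-58,0],[1,44.8,11,18.3,0,-58,0],[1,44.8,11,18.3,0,-58,0],[1,44.8,11,18.3,0,-58,0]]'
python3 - <<'E'
from h import *
st()
im=arm.get_image("wrist");W=cam("wrist");cv2.imwrite("pics/w1.png",im[:,:,::-1])
for d in arm.masks_of("shim_a_mid","wrist"):
    b=cv2.boxPoints(rect(d['mask']));w=np.array([atz(W,p,8)[:2] for p in b]);e=[w[1]-w[0],w[2]-w[1]];l=max(e,key=np.linalg.norm);print(d['conf'],b.round().tolist(),w.mean(0).round(1),np.degrees(np.arctan2(l[1],l[0])).round(1),[np.linalg.norm(q).round(1) for q in e])
print('cam at',-W[1].T@W[2])
E
```

```text
clock: 2.05
position: [596.7, -199.6, 140.2]
ee_rot: [-0.525, -0.474, 0.474, 0.525]
contact_force: [0.2, -0.3, 0.0]
gripper_width: 85.3
t 2.05 p [ 596.7 -199.6  140.2] j [-0.07  0.48 -0.13  0.   -0.96 -0.04] w 85.3 F [ 0.2 -0.3  0. ] jawdeg 174.14 down [-0.001 -0.    -1.   ]
0.87 [[171.0, 450.0], [176.0, 372.0], [207.0, 374.0], [202.0, 452.0]] [706.1 -74.4] -104.7 [np.float64(68.4), np.float64(22.1)]
0.85 [[352.0, 411.0], [462.0, 387.0], [473.0, 436.0], [363.0, 460.0]] [545.7 -48.1] -171.4 [np.float64(79.8), np.float64(44.5)]
0.61 [[284.0, 206.0], [346.0, 194.0], [373.0, 324.0], [310.0, 337.0]] [ 594.4 -175.5] 96.4 [np.float64(39.6), np.float64(91.1)]
cam at [ 588.92825442 -272.92428619  264.580903  ]
```

View pics/w1.png

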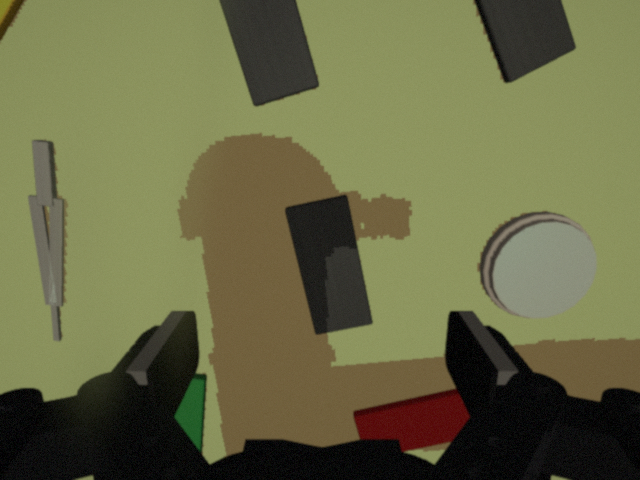

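Run:
```python
from h import *
W=cam("wrist");s=arm.read_state();r=R.from_quat(s['ee_rot'])
print('optical axis',W[1][2].round(3))
for a,b in(((197,312),(447,312)),((197,345),(447,345)),((193,375),(452,375))):
    o,d1=ray(W,a);o,d2=ray(W,b)
    # tool frame
    d1,d2=[r.inv().apply(d) for d in(d1,d2)];o=r.inv().apply(o-s['position'])
    k=(85.4)/abs(d1[2]-d2[2])
    print(o.round(1),(o+k*d1).round(1),(o+k*d2).round(1))
im=arm.get_image("wrist");cv2.imwrite("pics/w2.png",cv2.resize(im[290:480,100:540,::-1],None,fx=1.8,fy=1.8))
goto([598.1,-208.3,36],6.4)
```

```text
optical axis [ 0.03   0.287 -0.958]
[-7.31e+01 -1.24e+02 -1.00e-01] [ -7.4   6.8 -42.6] [-7.4  6.8 42.8]
[-7.31e+01 -1.24e+02 -1.00e-01] [  3.4   3.6 -42.7] [ 3.4  3.6 42.7]
[-7.31e+01 -1.24e+02 -1.00e-01] [ 10.2  -3.7 -42.5] [10.2 -3.7 42.9]
shift cm [-0.73 10.49 -0.26] turn [ 3.000e-02 -1.238e+01 -1.000e-02]
```

View pics/w2.png

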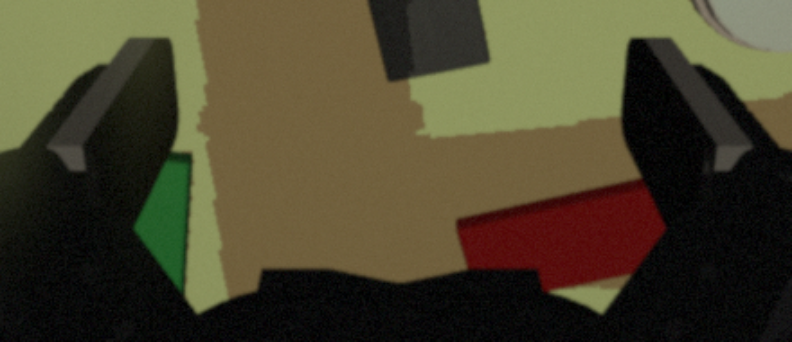

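```bash
python3 -m inch '[[1,-0.7,4,-0.3,0,-7,0],[1,-0.7,8,-0.3,0,-12.4,0],[1,-0.7,10.4,-0.3,0,-12.4,0],[1,-0.7,11.4,-0.3,0,-12.4,0],[1,-0.7,12.2,-0.3,0,-12.4,0],[1,-0.7,12.2,-0.3,0,-12.4,0],[1,-0.7,12.2,-0.3,0,-12.4,0]]';  python3 - <<'E'
from h import *
st();goto([598.1,-208.3,18],6.4)
im=arm.get_image("wrist");cv2.imwrite("pics/w3.png",im[:,:,::-1])
E
```

```text
clock: 2.78
position: [600.1, -207.5, 19.8]
ee_rot: [0.472, 0.528, -0.527, -0.47]
contact_force: [0.1, 0.2, 1.3]
gripper_width: 85.1
t 2.78 p [ 600.1 -207.5   19.8] j [-0.08  0.64 -0.21  0.   -0.72  0.19] w 85.1 F [0.1 0.2 1.3] jawdeg -173.5 down [ 0.003 -0.001 -1.   ]
shift cm [-0.06  0.18  0.21] turn [ 0.14  0.1  -0.05]
```

View pics/w3.png

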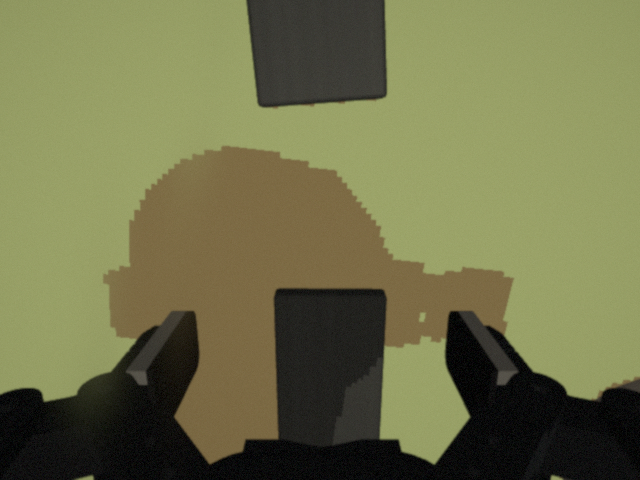

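```bash
python3 -m inch '[[1,-0.05,0.15,0.2,0,0,0],[1,-0.05,0.15,0.2,0,0,0],[0,-0.05,0.15,0.2,0,0,0],[0,-0.05,0.15,0.2,0,0,0],[0,-0.05,0.15,0.2,0,0,0],[0,-0.05,0.15,0.2,0,0,0],[0,-0.05,0.15,0.2,0,0,0],[0,-0.05,0.15,0.2,0,0,0],[0,-0.05,0.15,0.2,0,0,0]]';  python3 - <<'E'
from h import *
st()
im=arm.get_image("wrist");cv2.imwrite("pics/w4.png",im[:,:,::-1])
E
```

```text
clock: 3.58
position: [598.0, -207.8, 18.0]
ee_rot: [0.471, 0.528, -0.528, -0.47]
contact_force: [-0.2, 0.9, 5.4]
gripper_width: 38.0
t 3.58 p [ 598.  -207.8   18. ] j [-0.08  0.64 -0.22  0.   -0.71  0.19] w 38.0 F [-0.2  0.9  5.4] jawdeg -173.44 down [ 0.002 -0.001 -1.   ]
```

View pics/w4.png

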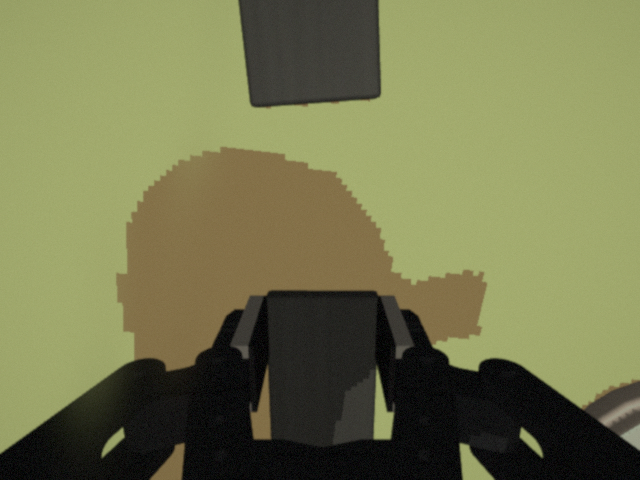

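```bash
python3 -m inch '[[0,0,-1,0,0,0,0],[0,0,-3,0,0,0,0],[0,0,-5,0,0,0,0],[0,0,-5,0,0,0,0],[0,0,-5,0,0,0,0]]';  python3 - <<'E'
from h import *
st()
im=arm.get_image("wrist");cv2.imwrite("pics/w5.png",im[:,:,::-1])
goto([621.4,30.6,68],2.67)
im=arm.get_image("scene");cv2.imwrite("pics/s5.png",cv2.resize(im[120:320,170:370,::-1],None,fx=3,fy=3))
E
```

```text
clock: 4.05
position: [597.5, -207.6, 67.7]
ee_rot: [0.471, 0.528, -0.527, -0.47]
contact_force: [0.2, 0.2, -2.8]
gripper_width: 38.0
t 4.05 p [ 597.5 -207.6   67.7] j [-0.08  0.57 -0.19 -0.   -0.81  0.19] w 38.0 F [ 0.2  0.2 -2.8] jawdeg -173.5 down [ 0.002  0.    -1.   ]
shift cm [23.37 -0.15 -5.16] turn [-0.04  3.81  0.05]
```

View pics/s5.png

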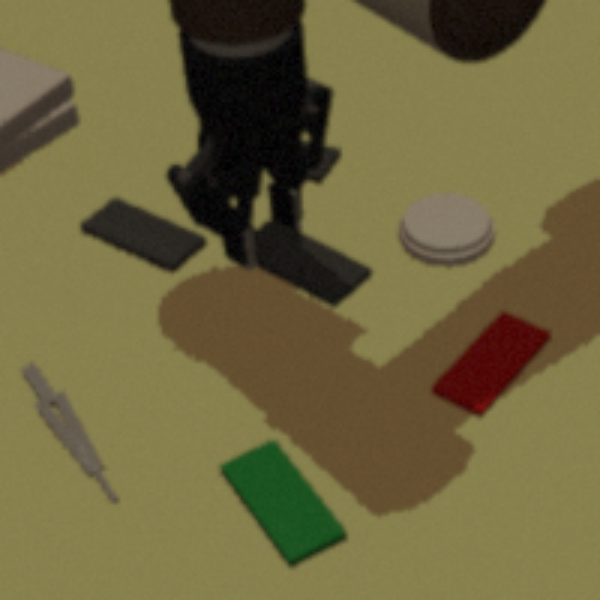

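```bash
python3 -m inch '[[0,4,0,-0.9,0,1,0],[0,8,0,-1.8,0,2,0],[0,12,0,-2.7,0,3.8,0],[0,16,0,-3.6,0,3.8,0],[0,20,0,-4.5,0,3.8,0],[0,23.4,0,-5.2,0,3.8,0],[0,23.4,0,-5.2,0,3.8,0],[0,23.4,0,-5.2,0,3.8,0]]';  python3 - <<'E'
from h import *
st()
goto([621.4,30.6,20],2.67)
for n in("wrist","top","scene"):
    im=arm.get_image(n);cv2.imwrite(f"pics/{n}6.png",im[:,:,::-1])
    if n=="top":
        T=cam("top");cv2.imwrite("pics/t6c.png",cv2.resize(im[180:330,150:350,::-1],None,fx=4,fy=4))
    if n=="scene": cv2.imwrite("pics/s6c.png",cv2.resize(im[200:350,250:450,::-1],None,fx=4,fy=4))
E
```

```text
clock: 4.82
position: [621.4, 32.9, 65.1]
ee_rot: [-0.486, -0.512, 0.513, 0.488]
contact_force: [-0.0, -0.6, -2.0]
gripper_width: 38.2
t 4.82 p [621.4  32.9  65.1] j [ 0.31  0.56 -0.21 -0.   -0.8  -0.26] w 38.2 F [-0.  -0.6 -2. ] jawdeg -177.08 down [-0.003 -0.001 -1.   ]
shift cm [-0.22  4.51 -0.  ] turn [-0.18  0.25 -0.03]
```

View pics/wrist6.png

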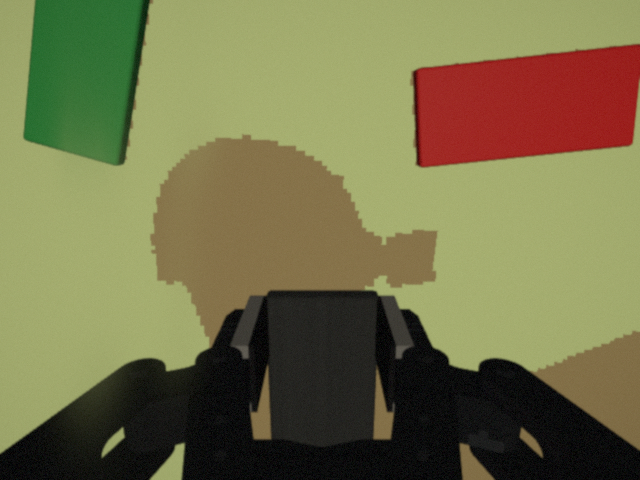

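View pics/t6c.png

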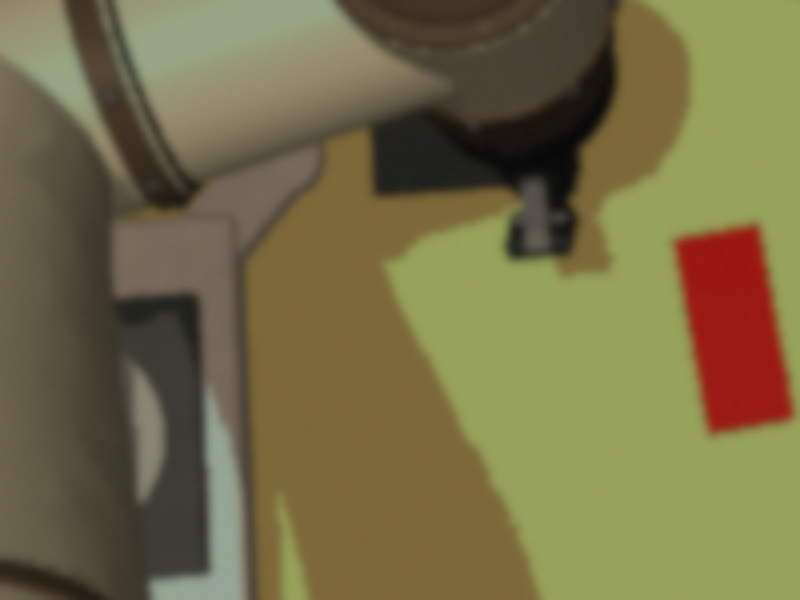

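View pics/s6c.png

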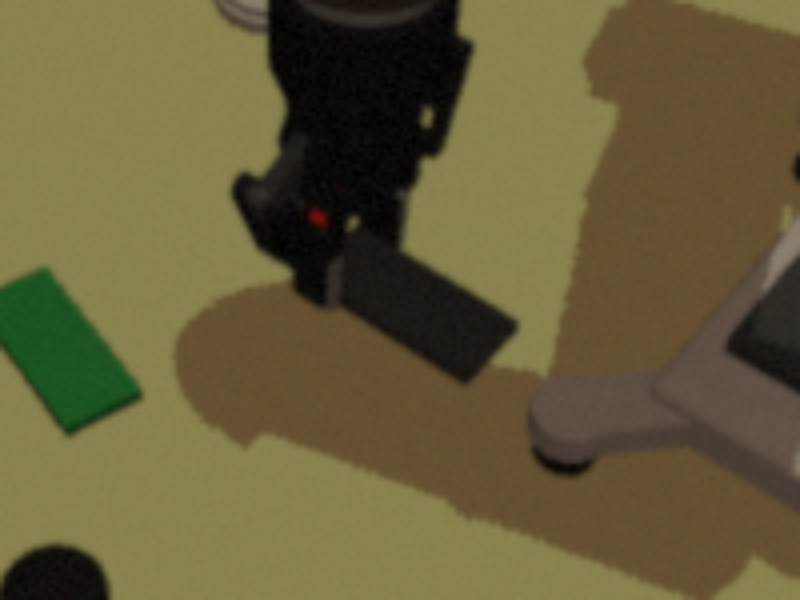

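Run:
```python
from h import *
S=cam("scene");s=arm.read_state();p=s['position']
r=R.from_quat(s['ee_rot']).as_matrix();u=r[:,0]
print(u)
for L in(75,78,81):
  for w in(-20,20): print(L,w,proj(S,p+L*u+w*r[:,2]+np.array([0,0,-10])).round(1))
v=(491.7,252.5,.0465)
for z in(17.5,25.5,51):print(proj(S,[616.7,148.2,z]).round(1))
# rear edge from wrist
W=cam("wrist");o=[atz(W,q,p[2]-10) for q in((268,291),(377,291))];print([r.T@(q-p) for q in o])
```

```text
[-4.62972308e-02  9.98927569e-01 -5.27402894e-04]
75 -20 [364.3 291.9]
75 20 [377.8 277.9]
78 -20 [365.7 292.8]
78 20 [379.2 278.8]
81 -20 [367.2 293.7]
81 20 [380.6 279.7]
[389.6 311.8]
[390.1 309.1]
[391.9 300. ]
[array([-13.84232757,   9.95891615, -18.57128499]), array([-13.78334899,  10.05677541,  18.97435188])]
```

```bash
python3 -m inch '[[0,0,2.5,0,0,0,0],[0,0,4.3,0,0,0,0],[0,0,4.5,0,0,0,0],[0,0,4.5,0,0,0,0]]';  python3 - <<'E'
from h import *
st()
goto([618.2,99.9,20],2.67)
E
```

```text
clock: 5.3
position: [621.4, 29.1, 20.6]
ee_rot: [-0.488, -0.51, 0.512, 0.489]
contact_force: [0.3, 1.1, -2.1]
gripper_width: 38.1
t 5.3 p [621.4  29.1  20.6] j [ 0.31  0.62 -0.24  0.   -0.71 -0.26] w 38.1 F [ 0.3  1.1 -2.1] jawdeg -177.39 down [-0.003 -0.001 -1.   ]
shift cm [ 7.08  0.06 -0.  ] turn [-0.18 -0.06 -0.05]
```

```bash
python3 -m inch '[[0,1.5,0.05,0,0,0,0],[0,2.5,0.05,0,0,0,0],[0,3.5,0.05,0,0,0,0],[0,4.5,0.05,0,0,0,0],[0,5.5,0.05,0,0,0,0],[0,6.5,0.05,0,0,0,0],[0,7,0.05,0,0,0,0],[0,7,0.05,0,0,0,0],[0,7,0.05,0,0,0,0]]';  python3 - <<'E'
from h import *
st()
goto([618.2,99.9,18],2.67)
im=arm.get_image("scene");cv2.imwrite("pics/s7c.png",cv2.resize(im[220:350,270:450,::-1],None,fx=4,fy=4))
im=arm.get_image("wrist");cv2.imwrite("pics/w7.png",im[:,:,::-1])
E
```

```text
clock: 6.05
position: [618.8, 101.1, 21.3]
ee_rot: [-0.488, -0.512, 0.512, 0.488]
contact_force: [-0.2, -0.4, -0.7]
gripper_width: 38.1
t 6.05 p [618.8 101.1  21.3] j [ 0.42  0.62 -0.23  0.   -0.71 -0.37] w 38.1 F [-0.2 -0.4 -0.7] jawdeg -177.24 down [-0. -0. -1.]
shift cm [-0.11  0.33  0.07] turn [-0.01  0.09 -0.01]
```

View pics/s7c.png

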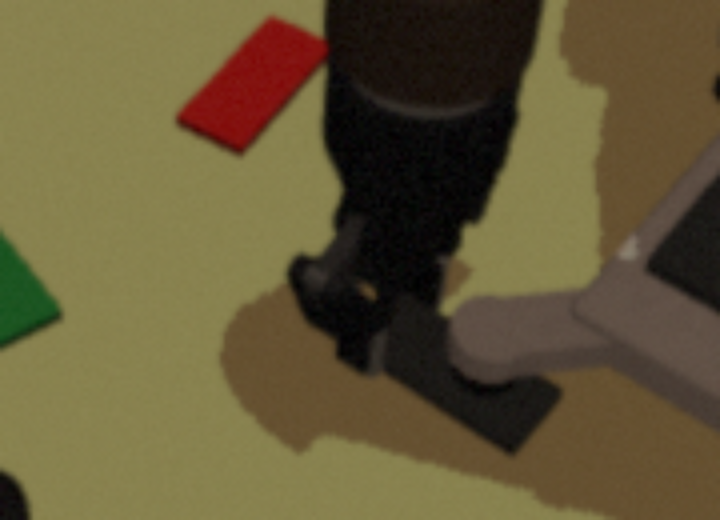

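```bash
python3 -m inch '[[0,-0.1,0.15,0.2,0,0,0],[0,-0.1,0.3,0.2,0,0,0],[0,-0.1,0.3,0.2,0,0,0],[0.8,-0.1,0.3,0.2,0,0,0],[0.8,-0.1,0.3,0.2,0,0,0],[0.8,-0.1,0.3,0.2,0,0,0],[0.8,-0.1,0.3,0.2,0,0,0],[1,-0.1,-2,0.2,0,0,0],[1,-3,-5,0.2,0,0,0],[1,-7,-8,0.2,0,0,0],[1,-11,-10,0.2,0,0,0],[1,-15,-12,0.2,0,0,0],[1,-15,-12,0.2,0,0,0]]';  python3 - <<'E'
from h import *
st()
for n in("scene","top","wrist"):
    im=arm.get_image(n)
    if n=="scene": cv2.imwrite("pics/s8c.png",cv2.resize(im[240:350,320:450,::-1],None,fx=6,fy=5))
    else: cv2.imwrite(f"pics/{n}8.png",im[:,:,::-1])
E
```

```text
clock: 7.23
position: [625.5, -53.0, 145.1]
ee_rot: [0.49, 0.512, -0.51, -0.487]
contact_force: [0.1, 0.6, 0.1]
gripper_width: 85.5
t 7.23 p [625.5 -53.  145.1] j [ 0.17  0.47 -0.13  0.   -0.96 -0.13] w 85.5 F [0.1 0.6 0.1] jawdeg -177.44 down [ 0.006 -0.    -1.   ]
```

View pics/s8c.png

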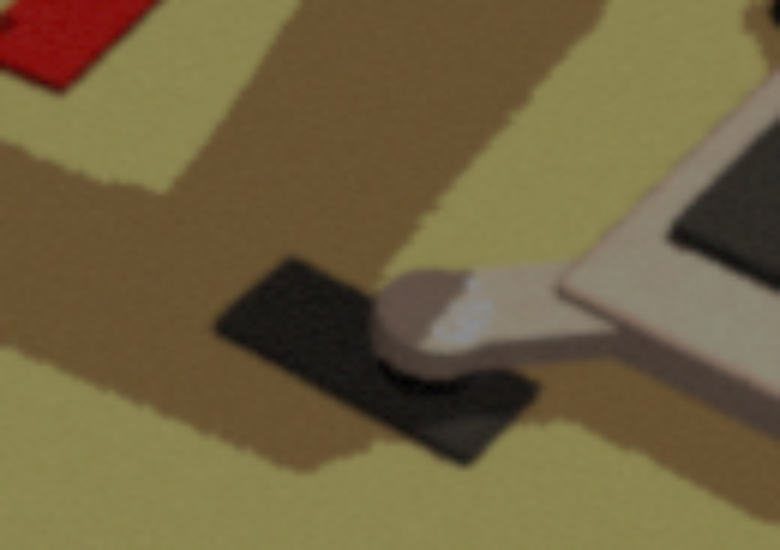

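View pics/top8.png

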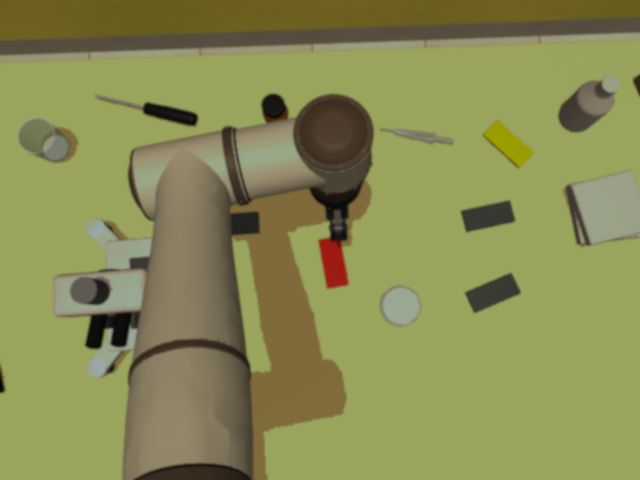

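View pics/wrist8.png

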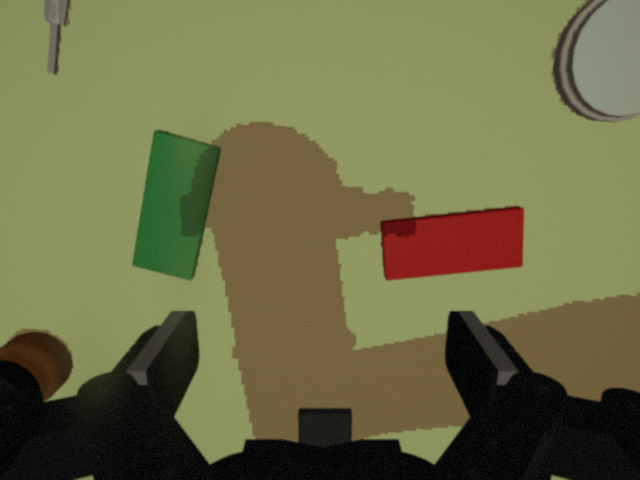

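Run:
```python
from h import *
T=cam("top");S=cam("scene")
im=arm.get_image("top")
g=im.max(2).astype(int)
m=((g<80)).astype(np.uint8)
n,l,stt,c=cv2.connectedComponentsWithStats(m)
for i in range(1,n):
    if 700<stt[i,4]<2500:
        b=cv2.boxPoints(rect(l==i));w=np.array([atz(T,p,8)[:2] for p in b]);e=[w[1]-w[0],w[2]-w[1]];q=max(e,key=np.linalg.norm);print(c[i].round(1),stt[i,4],w.mean(0).round(1),np.degrees(np.arctan2(q[1],q[0])).round(1),[np.linalg.norm(k).round(1) for k in e])
b=[(320+290/6,240+258/5),(320+215/6,240+325/5),(320+540/6,240+385/5),(320+465/6,240+463/5)]
w=[atz(S,(p[0]-.3,p[1]-2),8)[:2] for p in b];print(np.round(w,1),np.mean(w,0))
# right edge of shim1 in top
print(atz(T,(259,213),8),atz(T,(260,234),8))
goto([613,-320,140],90-80)
```

```text
[574.4 115.4] 757 [ 801.3 -499.6] -51.6 [np.float64(61.8), np.float64(61.4)]
[487.6 215.8] 984 [ 616.5 -326.8] -79.4 [np.float64(88.9), np.float64(36.8)]
[492.3 292.4] 1035 [ 479.2 -325.8] -68.5 [np.float64(88.6), np.float64(36.3)]
[110.4 327.9] 1274 [429.9 349.8] -87.2 [np.float64(95.8), np.float64(59.8)]
[[597.   86.7]
 [636.1  89.1]
 [591.9 174.6]
 [632.9 177.3]] [614.47985691 131.93238778]
[633.55068279  85.68572679   8.        ] [594.75137455  84.09234172   8.        ]
shift cm [-27.     0.08   2.33] turn [-0.02 -7.34  0.03]
```

Run:
```python
from h import *
goto([622.2,-357.3,100],10.6)
```

```text
shift cm [-30.77   4.08   1.58] turn [-0.02 -7.94  0.03]
```

```bash
python3 -m inch '[[1,-4,0,0.2,0,-1,0],[1,-8,0,0.4,0,-2,0],[1,-12,1,0.6,0,-3,0],[1,-16,2,0.8,0,-4,0],[1,-20,3,1,0,-5,0],[1,-24,4,1.2,0,-6,0],[1,-28,4,1.5,0,-8,0],[1,-30.8,4,1.6,0,-8,0],[1,-30.8,4,1.6,0,-8,0],[1,-30.8,4,1.6,0,-8,0]]';  python3 - <<'E'
from h import *
st()
im=arm.get_image("wrist");W=cam("wrist");cv2.imwrite("pics/w9.png",im[:,:,::-1])
g=im.max(2);m=((g<90)).astype(np.uint8);m[300:]=0
for d in arm.masks_of("shim_a_mid","wrist"):
    b=cv2.boxPoints(rect(d['mask']));w=np.array([atz(W,p,8)[:2] for p in b]);e=[w[1]-w[0],w[2]-w[1]];l=max(e,key=np.linalg.norm);print(d['conf'],b.round().tolist(),w.round(1).tolist(),w.mean(0).round(1),np.degrees(np.arctan2(l[1],l[0])).round(1),[np.linalg.norm(q).round(1) for q in e])
E
```

```text
clock: 8.27
position: [622.3, -357.6, 99.0]
ee_rot: [-0.45, -0.544, 0.544, 0.453]
contact_force: [-0.2, -0.2, -0.6]
gripper_width: 85.4
t 8.27 p [ 622.3 -357.6   99. ] j [-0.3   0.66  0.09 -0.   -1.    0.48] w 85.4 F [-0.2 -0.2 -0.6] jawdeg -169.36 down [-0.003  0.001 -1.   ]
```

View pics/w9.png

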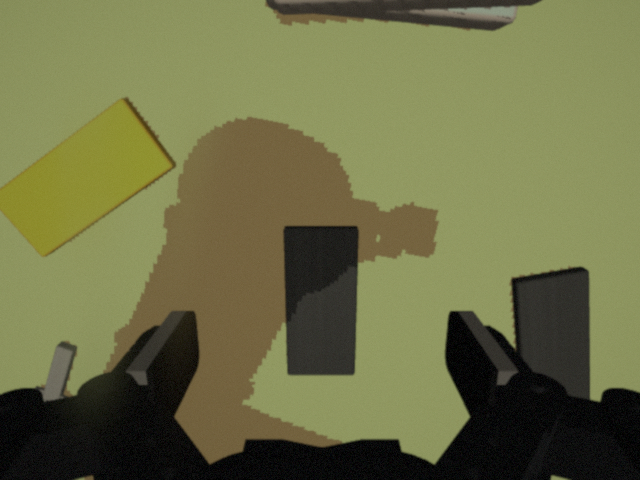

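Run:
```python
from h import *
W=cam("wrist")
w=np.array([atz(W,p,8)[:2] for p in((285,227),(357,227),(288,374),(355,374))]);print(w.round(1),w.mean(0))
a=(w[2]+w[3]-w[0]-w[1]);h=np.degrees(np.arctan2(a[1],a[0]));print(h,np.linalg.norm(a)/2)
u=a/np.linalg.norm(a);P=w.mean(0)-31*u
goto([*P,19],h-90)
```

```text
[[ 644.5 -366.2]
 [ 607.  -373.3]
 [ 628.1 -277.5]
 [ 589.2 -284.9]] [ 617.20959654 -325.4511746 ]
100.94684451067194 90.18009421220457
shift cm [-0.02  8.1  -0.04] turn [-0.1  -0.14  0.08]
```

```bash
python3 -m inch '[[1,0,3,0,0,0,0],[1,0,6,0,0,0,0],[1,0,7.5,0,0,0,0],[1,0,7.9,0,0,0,0],[1,0,7.9,0,0,0,0],[1,0,7.9,0,0,0,0],[0,0,7.9,0,0,0,0],[0,0,7.9,0,0,0,0],[0,0,7.9,0,0,0,0],[0,0,7.9,0,0,0,0],[0,0,7.9,0,0,0,0],[0,0,7.9,0,0,0,0],[0,0,7.9,0,0,0,0]]'
python3 - <<'E'
from h import *
st()
im=arm.get_image("wrist");cv2.imwrite("pics/w10.png",im[:,:,::-1])
E
```

```text
clock: 9.45
position: [623.3, -358.0, 24.0]
ee_rot: [0.452, 0.545, -0.544, -0.45]
contact_force: [-0.6, 1.4, 5.6]
gripper_width: 36.2
t 9.45 p [ 623.3 -358.    24. ] j [-0.3   0.74  0.03  0.   -0.86  0.48] w 36.2 F [-0.6  1.4  5.6] jawdeg -169.26 down [ 0.002 -0.001 -1.   ]
```

View pics/w10.png

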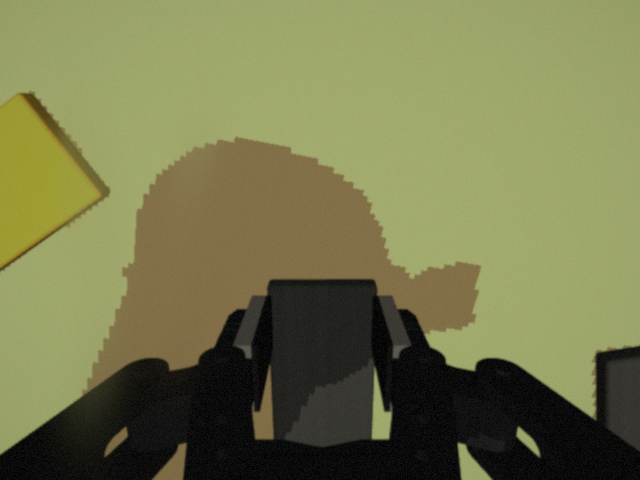

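```bash
python3 -m inch '[[0.6,0,0,0,0,0,0],[0.6,0,0,0,0,0,0],[0.6,0,0,0,0,0,0],[0.6,0,0.2,0,0,0,0],[0.6,0,0.4,0,0,0,0],[0.6,0,0.4,0,0,0,0]]'
python3 - <<'E'
from h import *
st()
E
python3 -m inch '[[0,0,0,0,0,0,0],[0,0,0,0,0,0,0],[0,0,0,0,0,0,0],[0,0,0,0,0,0,0],[0,0,0,0,0,0,0],[0,0,0,0,0,0,0]]'
python3 - <<'E'
from h import *
st()
im=arm.get_image("wrist");cv2.imwrite("pics/w11.png",im[:,:,::-1])
E
```

```text
clock: 10.0
position: [622.1, -357.5, 17.3]
ee_rot: [-0.451, -0.544, 0.545, 0.452]
contact_force: [-0.4, 0.4, -0.3]
gripper_width: 51.3
t 10.0 p [ 622.1 -357.5   17.3] j [-0.3   0.75  0.02 -0.   -0.85  0.48] w 51.3 F [-0.4  0.4 -0.3] jawdeg -169.3 down [-0.001  0.001 -1.   ]
clock: 10.5
position: [622.7, -357.7, 18.3]
ee_rot: [0.451, 0.545, -0.544, -0.451]
contact_force: [0.5, -0.1, -0.2]
gripper_width: 38.5
t 10.5 p [ 622.7 -357.7   18.3] j [-0.3   0.75  0.02 -0.   -0.85  0.48] w 38.5 F [ 0.5 -0.1 -0.2] jawdeg -169.28 down [ 0. -0. -1.]
```

View pics/w11.png

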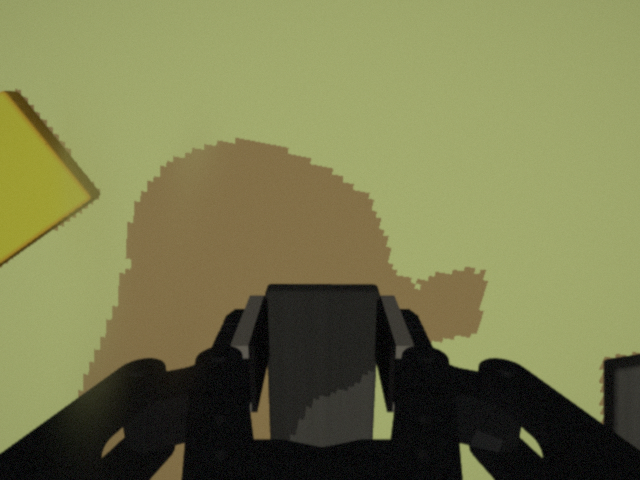

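```bash
python3 -m inch '[[0,0,-1,0,0,0,0],[0,0,-3,0,0,0,0],[0,0,-5,0,0,0,0],[0,0,-5,0,0,0,0],[0,0,-5,0,0,0,0]]';  python3 - <<'E'
from h import *
st()
goto([620.6,44,68],2.67)
im=arm.get_image("scene");cv2.imwrite("pics/s12.png",cv2.resize(im[120:270,150:350,::-1],None,fx=4,fy=4))
E
```

```text
clock: 10.97
position: [623.3, -357.8, 69.8]
ee_rot: [0.452, 0.545, -0.544, -0.45]
contact_force: [0.6, -0.6, -2.4]
gripper_width: 38.1
t 10.97 p [ 623.3 -357.8   69.8] j [-0.3   0.69  0.06 -0.   -0.94  0.48] w 38.1 F [ 0.6 -0.6 -2.4] jawdeg -169.3 down [ 0.003 -0.001 -1.   ]
shift cm [39.53  0.16 -7.2 ] turn [ 0.16  8.03 -0.05]
```

View pics/s12.png

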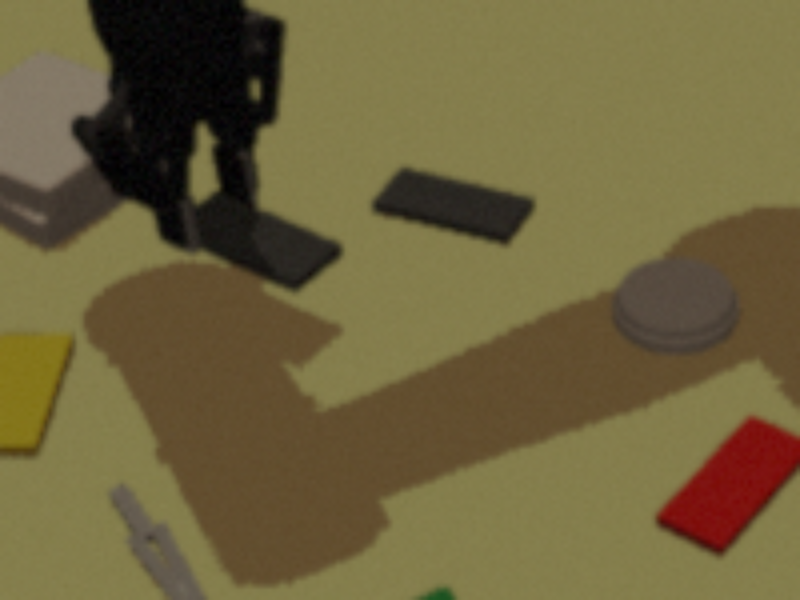

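```bash
python3 -m inch '[[0,4,0,-0.7,0,1,0],[0,8,0,-1.4,0,2,0],[0,12,0,-2.2,0,3,0],[0,16,0,-2.9,0,4,0],[0,20,0,-3.6,0,5,0],[0,24,0,-4.4,0,6,0],[0,28,0,-5.1,0,7,0],[0,32,0,-5.8,0,8,0],[0,36,0,-6.6,0,8,0],[0,39,0,-7.2,0,8,0],[0,39.5,0,-7.2,0,8,0],[0,39.5,0,-7.2,0,8,0],[0,39.5,0,-7.2,0,8,0]]';  python3 - <<'E'
from h import *
S=cam("scene");ps=[]
for i in range(3):
    im=arm.get_image("scene");st()
cv2.imwrite("pics/s13.png",cv2.resize(im[220:350,290:450,::-1],None,fx=5,fy=4.6))
W=cam("wrist");im=arm.get_image("wrist");cv2.imwrite("pics/w13.png",im[:,:,::-1])
goto([620.2,44,68],2.67)
E
```

```text
clock: 12.1
position: [618.9, 43.7, 67.0]
ee_rot: [-0.487, -0.511, 0.513, 0.488]
contact_force: [0.3, -0.5, -1.9]
gripper_width: 38.0
t 12.15 p [619.1  42.9  67.2] j [ 0.33  0.56 -0.22 -0.   -0.8  -0.28] w 37.9 F [-0.5 -0.1 -1.5] jawdeg -177.33 down [-0.002 -0.001 -1.   ]
t 12.2 p [619.3  42.4  67.5] j [ 0.33  0.56 -0.22 -0.   -0.8  -0.28] w 38.0 F [-0.1  0.3 -2.1] jawdeg -177.38 down [-0.002 -0.001 -1.   ]
t 12.25 p [619.6  42.2  67.7] j [ 0.33  0.56 -0.22 -0.   -0.8  -0.28] w 37.9 F [-0.9 -0.2 -1.6] jawdeg -177.4 down [-0.001 -0.    -1.   ]
shift cm [ 0.17 -0.01 -0.06] turn [-0.06 -0.08 -0.01]
```

View pics/s13.png

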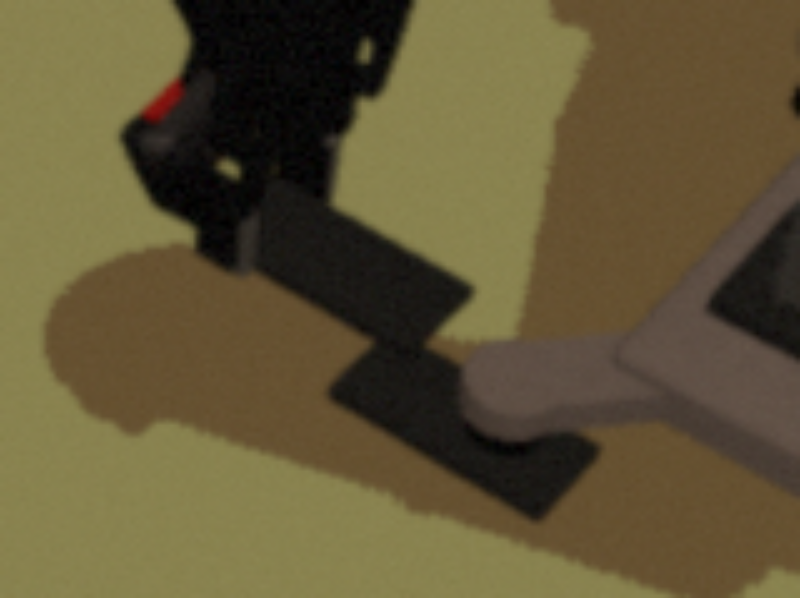

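View pics/w13.png

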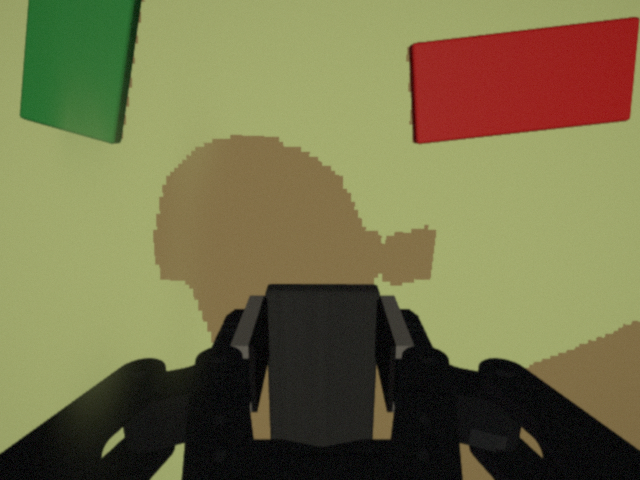

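```bash
python3 -m inch '[[0,0,2.5,0,0,0,0],[0,0,3.7,0,0,0,0],[0,0,4.0,0,0,0,0],[0,0,4.0,0,0,0,0],[0,0,4,0,0,0,0],[0,0,4,0,0,0,0]]';  python3 - <<'E'
from h import *
st()
E
python3 -m inch '[[0,0,0.1,0,0,0,0],[0,0,0.1,0,0,0,0],[0,0,0.1,0,0,0,0]]';python3 -m inch '[[0,0,0.1,0,0,0,0],[0,0,0.1,0,0,0,0],[0,0,0.1,0,0,0,0]]'
python3 - <<'E'
from h import *
im=arm.get_image("scene");st();cv2.imwrite("pics/s14.png",cv2.resize(im[230:340,310:440,::-1],None,fx=6,fy=5.4))
E
```

```text
clock: 12.8
position: [620.6, 43.8, 29.0]
ee_rot: [0.488, 0.512, -0.511, -0.488]
contact_force: [0.1, 0.1, -1.9]
gripper_width: 37.8
t 12.8 p [620.6  43.8  29. ] j [ 0.33  0.61 -0.24  0.   -0.72 -0.28] w 37.8 F [ 0.1  0.1 -1.9] jawdeg -177.29 down [ 0.001  0.    -1.   ]
clock: 13.05
position: [620.1, 44.0, 27.7]
ee_rot: [0.488, 0.512, -0.512, -0.488]
contact_force: [-0.4, -0.1, -1.7]
gripper_width: 37.7
clock: 13.3
position: [620.1, 44.0, 26.5]
ee_rot: [0.488, 0.512, -0.512, -0.488]
contact_force: [0.2, 0.2, -1.1]
gripper_width: 38.1
t 13.35 p [620.1  43.9  26.4] j [ 0.33  0.61 -0.24 -0.   -0.72 -0.28] w 38.3 F [ 0.4  0.8 -1.9] jawdeg -177.28 down [ 0.  0. -1.]
```

View pics/s14.png

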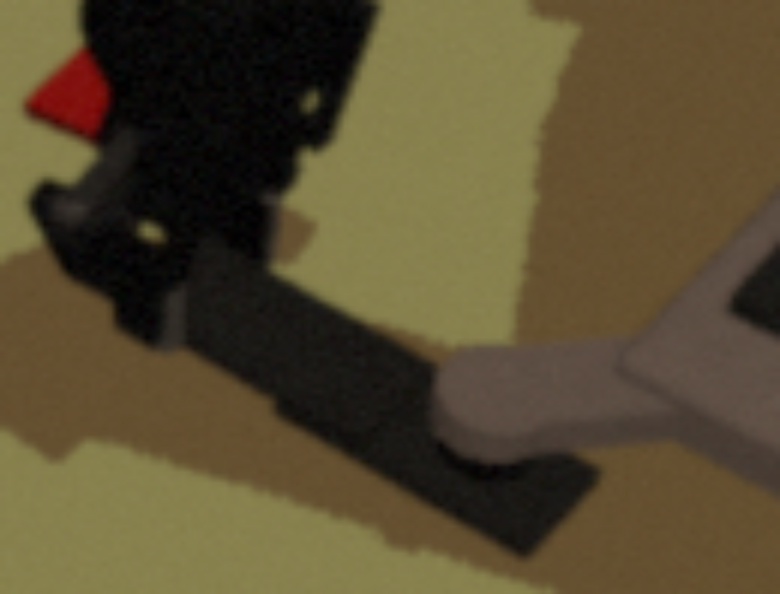

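```bash
python3 -m inch '[[0,0,0.05,0,0,0,0],[0,0,0.05,0,0,0,0],[0,0,0.05,0,0,0,0]]';python3 -m inch '[[0,0,0.05,0,0,0,0],[0,0,0.05,0,0,0,0],[0,0,0.05,0,0,0,0]]';python3 -m inch '[[0,0,0.05,0,0,0,0],[0,0,0.05,0,0,0,0],[0,0,0.05,0,0,0,0]]'
```

```text
clock: 13.6
position: [620.1, 43.9, 26.1]
ee_rot: [0.488, 0.512, -0.512, -0.488]
contact_force: [-0.2, 0.5, -0.7]
gripper_width: 37.8
clock: 13.85
position: [620.2, 43.9, 25.7]
ee_rot: [0.488, 0.512, -0.512, -0.488]
contact_force: [-0.8, 1.4, 1.9]
gripper_width: 37.8
clock: 14.1
position: [620.2, 43.9, 25.2]
ee_rot: [0.488, 0.512, -0.512, -0.488]
contact_force: [-1.9, 1.0, 4.6]
gripper_width: 38.4
```

```bash
python3 -m inch '[[0,0,-0.13,0,0,0,0],[0,0,-0.13,0,0,0,0],[0,0.5,-0.13,0,0,0,0],[0,1,-0.13,0,0,0,0],[0,1.5,-0.13,0,0,0,0],[0,2,-0.13,0,0,0,0],[0,2.5,-0.13,0,0,0,0],[0,2.5,-0.13,0,0,0,0]]'
python3 - <<'E'
from h import *
im=arm.get_image("scene");st();cv2.imwrite("pics/s15.png",cv2.resize(im[230:340,310:440,::-1],None,fx=6,fy=5.4))
E
```

```text
clock: 14.77
position: [618.9, 70.2, 26.2]
ee_rot: [0.488, 0.512, -0.512, -0.488]
contact_force: [-0.8, 0.9, 2.6]
gripper_width: 38.0
t 14.82 p [618.9  70.1  26.2] j [ 0.37  0.61 -0.24 -0.   -0.72 -0.32] w 37.6 F [-1.1  1.5  2.6] jawdeg -177.23 down [ 0.001  0.001 -1.   ]
```

View pics/s15.png

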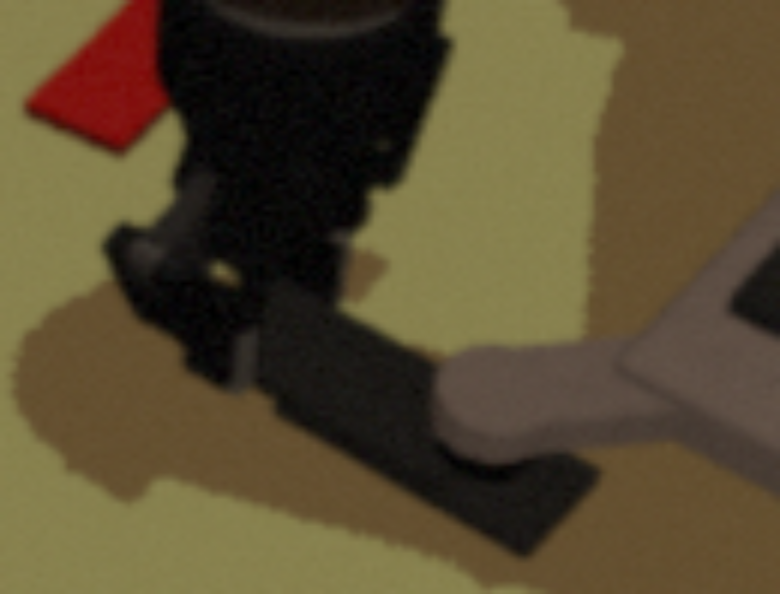

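```bash
python3 -m inch '[[0,0,-0.04,0,0,0,0],[0,0.4,-0.04,0,0,0,0],[0,0.8,-0.04,0,0,0,0],[0,1.2,-0.04,0,0,0,0],[0,1.2,-0.04,0,0,0,0]]'; python3 -m inch '[[0,0.5,0,0,0,0,0],[0,1,0,0,0,0,0],[0,1,0,0,0,0,0]]'
python3 - <<'E'
from h import *
im=arm.get_image("scene");st();cv2.imwrite("pics/s16.png",cv2.resize(im[230:340,310:440,::-1],None,fx=6,fy=5.4))
E
```

```text
clock: 15.23
position: [618.0, 81.5, 26.2]
ee_rot: [-0.488, -0.512, 0.512, 0.488]
contact_force: [0.1, 0.6, -0.4]
gripper_width: 38.2
clock: 15.48
position: [617.7, 91.8, 26.3]
ee_rot: [0.488, 0.512, -0.512, -0.488]
contact_force: [0.3, 0.5, -0.9]
gripper_width: 38.0
t 15.53 p [617.6  91.5  26.3] j [ 0.41  0.61 -0.24 -0.   -0.72 -0.36] w 37.9 F [-0.7  0.4 -0.5] jawdeg -177.24 down [-0.  0. -1.]
```

View pics/s16.png

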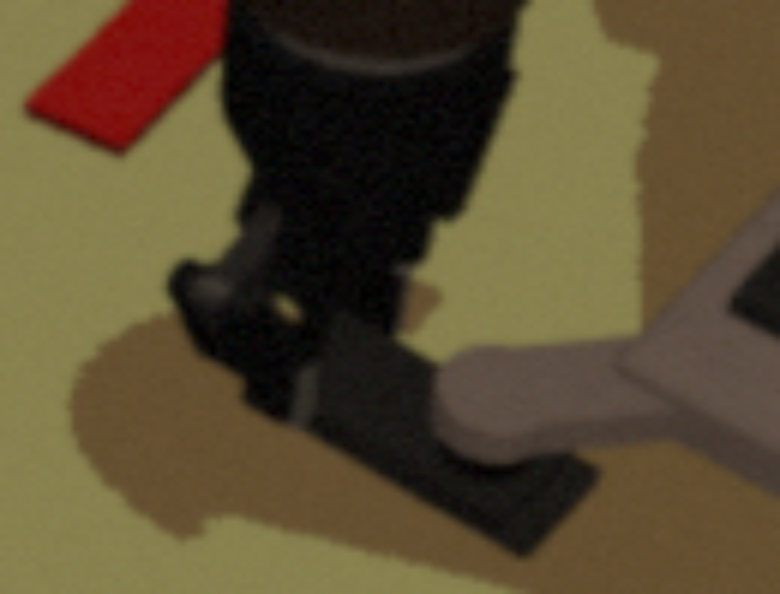

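```bash
python3 -m inch '[[0,0.5,0,0,0,0,0],[0,1,0,0,0,0,0],[0,1,0,0,0,0,0],[0,1,0,0,0,0,0]]'; python3 -m inch '[[0.7,0,0,0,0,0,0],[0.7,0,0,0,0,0,0],[0.7,0,0,0,0,0,0],[0.9,0,-0.5,0,0,0,0],[0.9,0,-1.5,0,0,0,0],[0.9,-3,-4,0,0,0,0],[0.9,-6,-7,0,0,0,0],[0.9,-9,-10,0,0,0,0],[0.9,-12,-12,0,0,0,0],[0.9,-12,-12,0,0,0,0]]';python3 - <<'E'
from h import *
st()
im=arm.get_image("scene");cv2.imwrite("pics/s17.png",cv2.resize(im[230:340,310:440,::-1],None,fx=6,fy=5.4))
im=arm.get_image("top");cv2.imwrite("pics/t17.png",cv2.resize(im[140:300,140:340,::-1],None,fx=4,fy=3.7))
E
```

```text
clock: 15.87
position: [617.3, 101.2, 26.4]
ee_rot: [0.488, 0.512, -0.512, -0.488]
contact_force: [0.1, 0.2, -1.9]
gripper_width: 38.3
clock: 16.7
position: [626.0, -23.3, 153.7]
ee_rot: [0.492, 0.514, -0.508, -0.486]
contact_force: [0.4, 0.7, -0.1]
gripper_width: 77.0
t 16.7 p [626.  -23.3 153.7] j [ 0.22  0.46 -0.13  0.   -0.97 -0.18] w 77.0 F [ 0.4  0.7 -0.1] jawdeg -177.5 down [ 0.012  0.    -1.   ]
```

View pics/s17.png

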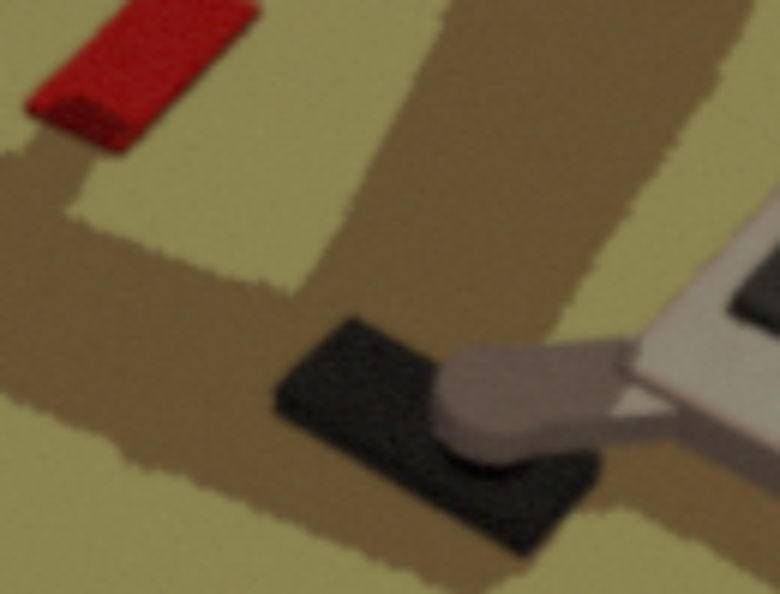

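View pics/t17.png

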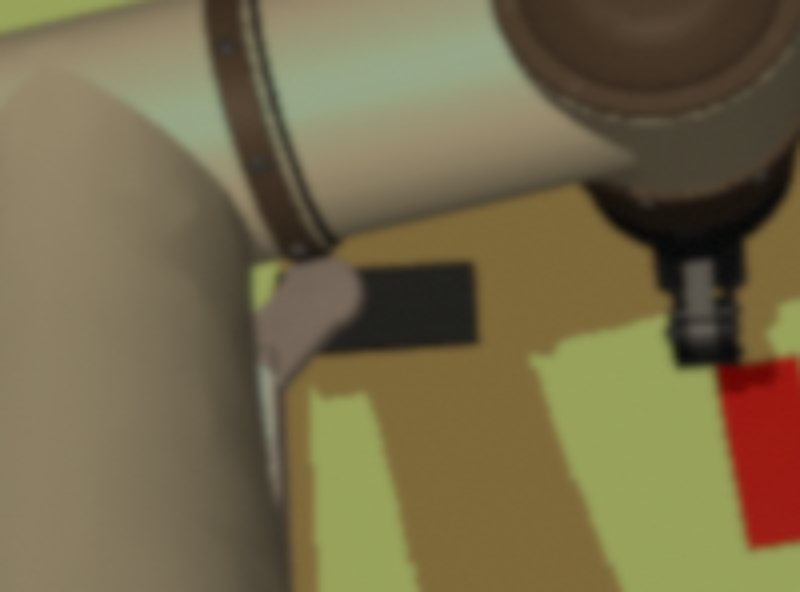

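Run:
```python
from h import *
im=arm.get_image("scene");cv2.imwrite("pics/s18.png",im[:,:,::-1])
```

```text
(no output)
```

View pics/s18.png

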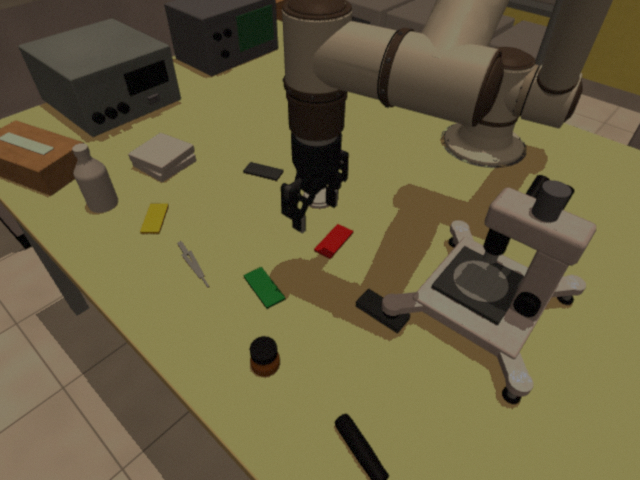

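Run:
```python
from h import *
S=cam("scene");T=cam("top")
for z in(100,135,200,300,400,450,500,550): print(z,proj(S,[625,-23,z]).round(0),proj(T,[625,-23,z]).round(0))
# lateral link candidates: axis perpendicular to arm plane heading j1
a=arm.read_state()['joints'][0];n=np.array([-np.sin(a),np.cos(a),0])
for k in(80,120,160,220):
  for z in(400,450,500): print(k,z,proj(S,np.array([625,-23,z])+k*n).round(0),(np.array([625,-23,z])+k*n).round())
```

```text
100 [314. 233.] [317. 206.]
135 [314. 218.] [316. 201.]
200 [314. 189.] [314. 192.]
300 [314. 135.] [311. 175.]
400 [314.  69.] [307. 153.]
450 [314.  30.] [304. 139.]
500 [314. -15.] [301. 123.]
550 [314. -65.] [298. 105.]
80 400 [369.  83.] [607.  55. 400.]
80 450 [373.  43.] [607.  55. 450.]
80 500 [377.  -3.] [607.  55. 500.]
120 400 [399.  91.] [598.  94. 400.]
120 450 [405.  50.] [598.  94. 450.]
120 500 [411.   3.] [598.  94. 500.]
160 400 [431.  99.] [589. 133. 400.]
160 450 [439.  58.] [589. 133. 450.]
160 500 [448.  10.] [589. 133. 500.]
220 400 [481. 112.] [575. 191. 400.]
220 450 [493.  70.] [575. 191. 450.]
220 500 [507.  21.] [575. 191. 500.]
```

Run:
```python
from h import *
T=cam("top")
for p in((54,277),(148,270),(57,316),(147,312)): print(p,atz(T,p,285).round(0),atz(T,p,260).round(0))
# eyepiece top & tubes
print(atz(T,(90,290),285).round())
im=arm.get_image("top");cv2.imwrite("pics/top19.png",im[:,:,::-1])
```

```text
(54, 277) [499. 323. 285.] [502. 335. 260.]
(148, 270) [505. 197. 285.] [508. 205. 260.]
(57, 316) [448. 317. 285.] [449. 329. 260.]
(147, 312) [450. 197. 285.] [451. 205. 260.]
[481. 274. 285.]
```

View pics/top19.png

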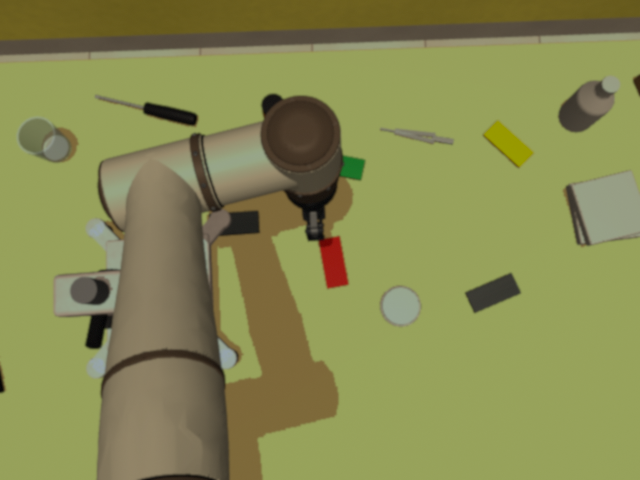

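```bash
python3 -m inch '[[0,0,0,0,0,0,-7],[0,0,0,0,0,0,-14],[0,0,0,0,0,0,-20],[0,0,0,0,0,0,-25],[0,0,0,0,0,0,-25],[0,0,0,0,0,0,-25],[0,0,0,0,0,0,-25]]'
python3 - <<'E'
from h import *
st()
a=cv2.imread("pics/scene0.png");b=arm.get_image("scene")[:,:,::-1].copy();cv2.imwrite("pics/s20.png",b)
for r in((180,260,480,600),(280,400,470,590),(195,250,500,600)):
    A,B=[cv2.cvtColor(i[r[0]:r[1],r[2]:r[3]],6).astype(np.float32) for i in(a,b)]
    print(r,cv2.phaseCorrelate(A,B,cv2.createHanningWindow(A.shape[::-1],cv2.CV_32F)))
E
```

```text
clock: 17.48
position: [622.4, -18.2, 145.5]
ee_rot: [0.365, 0.605, -0.395, -0.587]
contact_force: [0.5, 0.1, 0.6]
gripper_width: -0.3
t 17.48 p [622.4 -18.2 145.5] j [ 0.01  0.52  0.06 -0.47 -1.18  0.24] w -0.3 F [0.5 0.1 0.6] jawdeg -177.21 down [-0.023  0.421 -0.907]
(180, 260, 480, 600) ((0.04051382628869504, -0.06273658681224958), 0.9968080203731855)
(280, 400, 470, 590) ((-0.04129130984900087, -0.07532202555847078), 1.019991037580702)
(195, 250, 500, 600) ((-0.0018038069528785172, 0.03218368426616891), 0.9934656910101572)
```

View pics/s20.png

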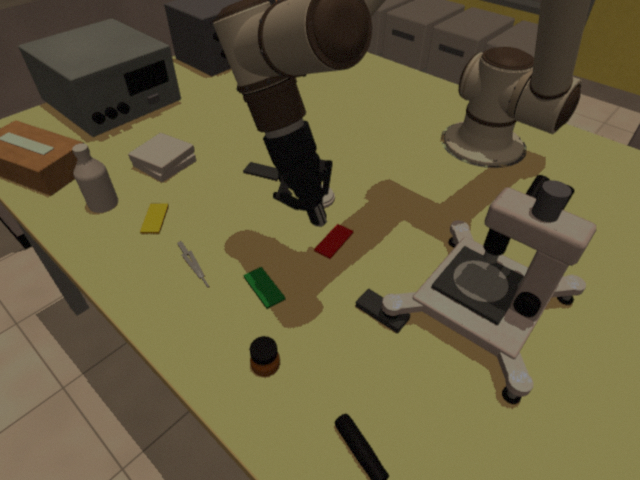

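```bash
cat >> h.py <<'E'
def shift(P):
    s=arm.read_state();r=R.from_quat(s['ee_rot']);print('shift cm',(r.inv().apply(np.array(P)-s['position'])/10).round(2), 'down1mm', (r.inv().apply([0,0,-.1])).round(3))
E
python3 - <<'E'
from h import *
for i in range(3):arm.get_image("top")
st()
shift([616,150,140]);shift([616,150,85])
E
```

```text
t 17.68 p [622.7 -17.7 146.5] j [ 0.01  0.52  0.06 -0.47 -1.18  0.24] w 0.0 F [-0.5  0.4  0.6] jawdeg -177.16 down [-0.021  0.422 -0.907]
shift cm [14.94  7.68 -0.17] down1mm [-0.042  0.091 -0.   ]
shift cm [12.62 12.66 -0.17] down1mm [-0.042  0.091 -0.   ]
```

```bash
python3 -m inch '[[0,3.7,1.9,0,0,0,0],[0,7.4,3.8,0,0,0,0],[0,11.2,5.7,-0.1,0,0,0],[0,14.9,7.7,-0.2,0,0,0],[0,14.1,9.4,-0.2,0,0,0],[0,13.3,11.1,-0.2,0,0,0],[0,12.6,12.7,-0.2,0,0,0],[0,12.6,12.7,-0.2,0,0,0],[0,12.6,12.7,-0.2,0,0,0],[0,12.6,12.7,-0.2,0,0,0]]'
python3 - <<'E'
from h import *
im=arm.get_image("scene");st();shift([616,150,76])
cv2.imwrite("pics/s21.png",cv2.resize(im[200:350,300:500,::-1],None,fx=4,fy=4))
im=arm.get_image("wrist");cv2.imwrite("pics/w21.png",im[:,:,::-1])
E
```

```text
clock: 18.52
position: [617.6, 148.9, 85.8]
ee_rot: [0.366, 0.606, -0.394, -0.586]
contact_force: [0.4, -0.5, 0.5]
gripper_width: 0.2
t 18.57 p [617.8 148.8  86.2] j [ 0.27  0.56 -0.02 -0.53 -0.95  0.08] w 0.5 F [ 0.5 -0.7  0.5] jawdeg -177.26 down [-0.018  0.422 -0.906]
shift cm [-0.32  0.98  0.18] down1mm [-0.042  0.091  0.   ]
```

View pics/s21.png

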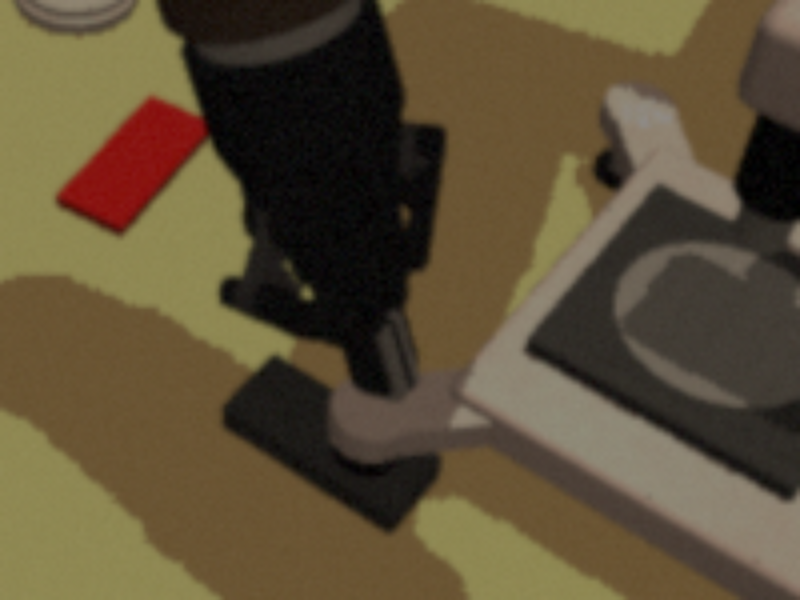

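View pics/w21.png

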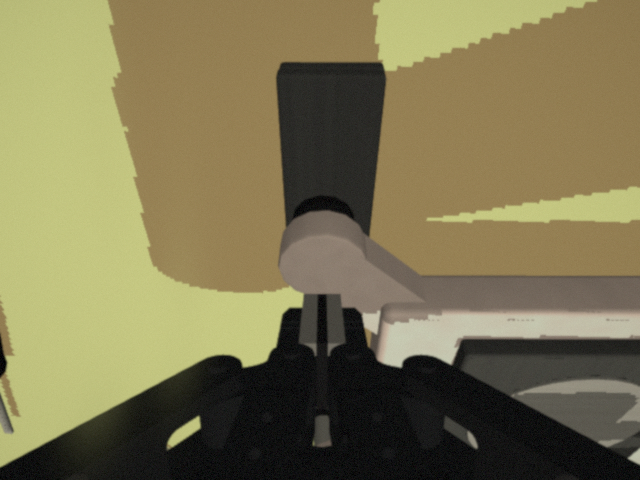

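Run:
```python
from h import *
im=arm.get_image("wrist")
W=cam("wrist");s=arm.read_state();r=R.from_quat(s['ee_rot']);print(s['position'])
print('ear',atz(W,(322,252),51).round(1),'left/right',atz(W,(280,252),51).round(1),atz(W,(366,252),51).round(1),'near/far edge',atz(W,(323,211),51).round(1))
for c in((-11,19,0),(11,19,0)): print('tip',(s['position']+r.apply(c)).round(1))
# tip pixel prediction
for c in((-11,19,0),(11,19,0)): print(proj(W,s['position']+r.apply(c)).round())
# foot/shim via wrist: shim2 rear corners at z=16
print([atz(W,p,16).round(1).tolist() for p in((278,64),(384,64))])
```

```text
[617.81734865 148.67317069  86.25476023]
ear [618.2 141.4  51. ] left/right [634.2 142.2  51. ] [601.5 140.6  51. ] near/far edge [618.8 121.6  51. ]
tip [618.  146.7  64.4]
tip [617.  166.7  73.7]
[322. 288.]
[322. 341.]
[[636.5, 84.2, 16.0], [599.3, 82.4, 16.0]]
```

```bash
python3 -m inch '[[0,-0.4,0.3,0,0,0,0],[0,-0.6,0.6,0,0,0,0],[0,-0.73,0.87,0,0,0,0],[0,-0.73,0.87,0,0,0,0],[0,-0.73,0.87,0,0,0,0]]';python3 -m inch '[[0,-0.04,0.09,0,0,0,0],[0,-0.04,0.09,0,0,0,0],[0,-0.04,0.09,0,0,0,0]]';python3 -m inch '[[0,-0.04,0.09,0,0,0,0],[0,-0.04,0.09,0,0,0,0],[0,-0.04,0.09,0,0,0,0]]'
```

```text
clock: 19.08
position: [617.0, 145.5, 73.2]
ee_rot: [0.366, 0.605, -0.394, -0.587]
contact_force: [-0.0, 1.2, -0.3]
gripper_width: 0.0
clock: 19.33
position: [617.2, 145.8, 72.7]
ee_rot: [0.366, 0.605, -0.394, -0.587]
contact_force: [-0.1, 0.3, -0.4]
gripper_width: 0.3
clock: 19.58
position: [617.2, 145.8, 71.8]
ee_rot: [0.366, 0.605, -0.394, -0.587]
contact_force: [-0.6, 0.0, 0.3]
gripper_width: -0.1
```

```bash
for i in 1 2 3; do python3 -m inch '[[0,-0.04,0.09,0,0,0,0],[0,-0.04,0.09,0,0,0,0],[0,-0.04,0.09,0,0,0,0]]'|grep -v rot;done
```

```text
clock: 19.83
position: [617.3, 145.8, 71.2]
contact_force: [-1.3, 0.3, 2.3]
gripper_width: -0.0
clock: 20.08
position: [617.5, 145.6, 70.1]
contact_force: [-0.7, -1.3, 4.4]
gripper_width: -0.2
clock: 20.33
position: [617.5, 145.6, 69.9]
contact_force: [-1.6, -2.9, 7.1]
gripper_width: -0.1
```

```bash
python3 -m inch '[[0,-0.08,0.05,0,0,0,0],[0,-0.08,0.05,0,0,0,0],[0,-0.08,0.05,0,0,0,0]]'
python3 - <<'E'
from h import *
for i in range(3):
    im=arm.get_image("scene");st()
cv2.imwrite("pics/s22.png",cv2.resize(im[230:340,310:440,::-1],None,fx=6,fy=5.4))
E
```

```text
clock: 20.58
position: [617.6, 145.5, 69.9]
ee_rot: [0.365, 0.606, -0.394, -0.587]
contact_force: [-2.2, -0.8, 10.3]
gripper_width: -0.2
t 20.63 p [617.6 145.5  69.9] j [ 0.27  0.58 -0.03 -0.54 -0.93  0.11] w -0.0 F [-2.6 -2.6 10.4] jawdeg -177.23 down [-0.019  0.423 -0.906]
t 20.68 p [617.6 145.5  69.8] j [ 0.27  0.58 -0.03 -0.54 -0.93  0.11] w -0.0 F [-2.3 -2.  10.4] jawdeg -177.23 down [-0.019  0.423 -0.906]
t 20.73 p [617.6 145.5  69.8] j [ 0.27  0.58 -0.03 -0.54 -0.93  0.11] w 0.1 F [-3.1 -1.3  9.2] jawdeg -177.23 down [-0.019  0.423 -0.906]
```

10 N is on the ear and its height is steady. I'll hold, then lift off straight up and retreat.

```bash
python3 -m inch '[[0,0,0,0,0,0,0],[0,0,0,0,0,0,0],[0,0,0,0,0,0,0],[0,0,0,0,0,0,0],[0,0,0,0,0,0,0],[0,0,0,0,0,0,0],[0,0,0,0,0,0,0],[0,0,0,0,0,0,0]]'; python3 -m inch '[[0,0.08,-0.18,0,0,0,0],[0,0.2,-0.45,0,0,0,0],[0,0.8,-1.8,0,0,0,0],[0,1.7,-3.6,0,0,0,0],[0,2.5,-5.5,0,0,0,0],[0,2.5,-8,0,0,0,0],[0,0,-10,0,0,0,0],[0,-3,-12,0,0,0,0],[0,-6,-14,0,0,0,0],[0,-9,-14,0,0,0,0],[0,-13,-14,0,0,0,0],[0,-17,-14,0,0,0,0],[0,-17,-14,0,0,0,0],[0,-17,-14,0,0,0,0]]'
python3 - <<'E'
from h import *
st()
b=arm.get_image("scene")[:,:,::-1].copy();cv2.imwrite("pics/s23.png",cv2.resize(b[230:340,310:440],None,fx=6,fy=5.4))
a=cv2.imread("pics/scene0.png")
for r in((180,260,480,600),(280,400,470,590)):
    A,B=[cv2.cvtColor(i[r[0]:r[1],r[2]:r[3]],6).astype(np.float32) for i in(a,b)]
    print(r,cv2.phaseCorrelate(A,B,cv2.createHanningWindow(A.shape[::-1],cv2.CV_32F)))
t=arm.get_image("top");cv2.imwrite("pics/t23.png",t[:,:,::-1])
E
```

```text
clock: 21.4
position: [617.6, 145.5, 69.8]
ee_rot: [0.365, 0.606, -0.394, -0.587]
contact_force: [-1.9, -1.8, 10.1]
gripper_width: -0.2
clock: 22.57
position: [626.5, -69.7, 121.5]
ee_rot: [0.366, 0.603, -0.393, -0.589]
contact_force: [0.3, 0.0, 0.4]
gripper_width: 0.0
t 22.57 p [626.5 -69.7 121.5] j [-0.07  0.57  0.08 -0.47 -1.18  0.32] w 0.0 F [0.3 0.  0.4] jawdeg -177.5 down [-0.022  0.422 -0.906]
(180, 260, 480, 600) ((0.1417070365441191, -0.058142382441083384), 0.9635531107584635)
(280, 400, 470, 590) ((-0.004077239463370574, -0.04237468918834253), 1.0202875770462885)
```

View pics/s23.png

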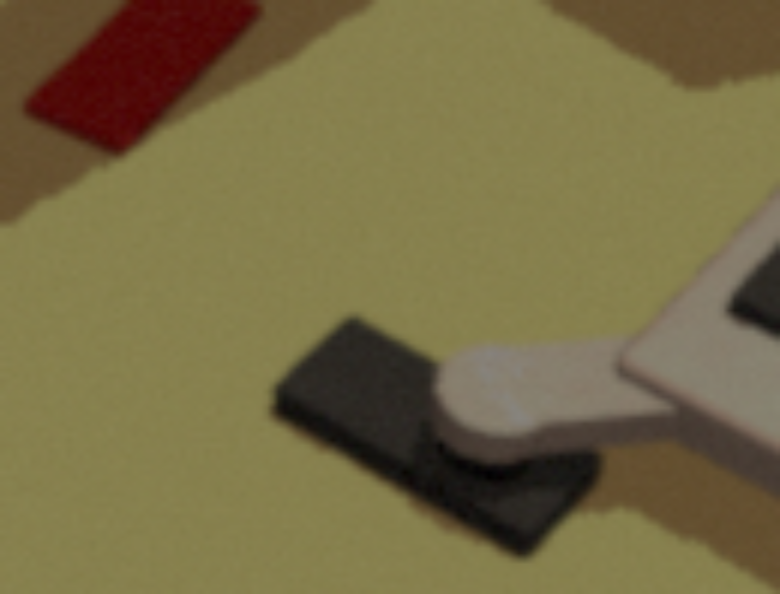

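View pics/t23.png

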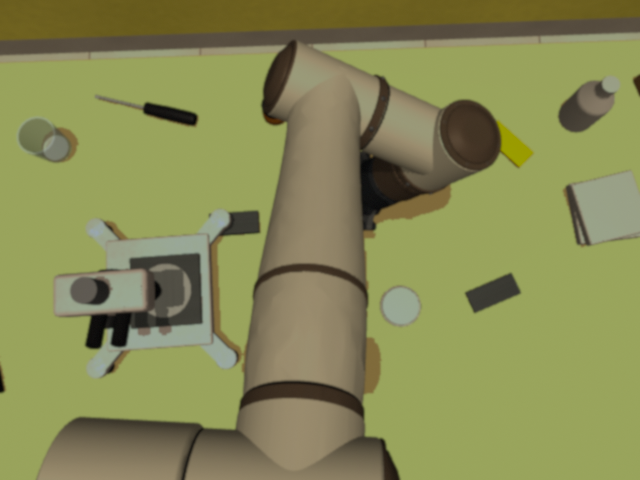

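Two shims are stacked flat and aligned under the foot at about (490,440) in the scene crop. The microscope has not moved and the third shim and the look-alikes are untouched, so I'm handing in.

```bash
python3 -c "
from bench import arm
print(arm.job_done())"
```

```text
the job is handed in; nothing more can be done
None
```

I slid two of the dark steel shims under the short foot, one after the other, and handed the job in at about 23 s. They lie flat and lined up, with the foot about 27 to 32 mm in from the leading end. I left the third shim and the red, green and yellow look-alikes alone.

I then pressed the ear with the closed fingertips at about 10 N (readings 9.2 to 10.4 N) for about 0.8 s. The height held steady at 69.8 mm while I pressed, and then I let go and backed away.

- **Microscope:** the last pictures show it moved at most 0.15 px from the first image, and the stack is intact.
- **Disagreement:** the wrist camera put the ear about 5 mm nearer the robot's right than the top camera did. By either estimate the foot stands fully on both shims.
- **Mended on the way:** the second shim was first gripped too high, so I released it and gripped it again before lifting.
- **Not measured:** I did not measure the gap of about 1.5 mm that should be left above the stack. I took it from the given heights.

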